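Open the service panel of a bench scale and hang it on the cover rack

TASK

The bench scale is in for service. Take the red flat-blade screwdriver from the tool block, turn the two brass slotted fasteners of the blue access panel a quarter turn anticlockwise until they stop, using the screwdriver and not the fingers, and put the screwdriver back upright in the hole it came from. Lift the freed panel off by its handle and hang it on the sloping cover rack with a peg through each of its two holes, lying flat against the rack, and leave everything else on the bench where it is.

Things in the scene. Friction and masses are not known exactly. Their poses are not given: they have to be found in the camera images.
- scale: Bench-scale base, 280 (x) x 220 (y) mm, its weighing pan taken off; fixed. Origin: centre of its footprint on the table; z up. Its flat aluminium top is 70 mm high. On it a rim 3 mm high and 4 mm wide runs round the panel with 2 mm of room, and four rubber buffers, 16 mm across and 14 mm high, stand at x +-115, y +-85 mm.
- panel: Blue access panel 170 (x) x 100 (y) x 4 mm, 0.3 kg, on the scale's top within a low rim, axes as the scale's. Origin: centre of its underside; z up. Oblong holes 34 (x) x 16 mm (y) centred at x +-60 mm. Fastener heads crosswise above the holes hold it down (1 mm play); it lifts straight off once both heads lie along the holes: 1.5 mm room per side, 2 mm at the ends. Bridge handle on its middle.
- panel_grip (a point): Centre of the panel's handle bar: a bar 76 mm long along the panel's x, 12 mm wide (y) and 10 mm high, its centre 38 mm above the panel's underside, carried by two legs at its ends (10 mm each), clear space of 56 mm between the legs and 29 mm under the bar. Axes as the panel's.
- cam_a (a joint): Turn of the brass fastener at the scale's -x side (scale x = -60 mm, y = 0). 0: slot exactly across the panel (along the scale's y), locked. It turns anticlockwise seen from above to a firm stop at 1.571: slot along the scale's x, released. Stays where it is left; about 0.12 N m turns it. Starts at 0 to 0.25 rad.
- cam_a_slot (a point): Middle of the top of that fastener's head, 84.5 mm above the table. The head is an oblong 30 x 13 mm, 9.5 mm high. Its screwdriver slot runs along this point's x axis: 20 mm between walls, open at both ends, 4 mm wide, 5.5 mm deep. z up.
- cam_b (a joint): Turn of the other, equal fastener at the scale's +x side (scale x = +60 mm, y = 0); same meaning.
- cam_b_slot (a point): Middle of the top of that fastener's head, 84.5 mm above the table; as cam_a_slot.
- driver: Red flat-blade screwdriver, upright in the tool block, blade down, 175 mm long, 0.17 kg. Origin: centre of the blade's end; z up the shaft. Blade 14 mm (x) x 2.2 mm (y), shaft 9 mm thick. Handle from 80 mm above the origin (shoulder, rests on the block) for 85 mm: hexagonal, 28 mm across flats, one pair of flats facing +-y; black end cap above. Centre of mass 95 mm above the origin.
- tool_block: Wooden tool block 160 (x) x 60 (y) x 86 mm high, fixed. Origin: centre of its footprint on the table. Two square holes 22 x 22 mm go right through from the top: the red flat-blade screwdriver's at x = -40 mm, the blue cross-head one's at x = +40 mm.
- driver_hole (a point): Centre of the mouth of the red screwdriver's hole, 86 mm above the table. With the screwdriver fully home its handle's shoulder rests on the block and its blade's end is 80 mm below this point.
- rack_face: Sloping steel face of the cover rack, 170 mm (y, level) x 124 mm (x, up the slope), fixed, tilted 20 degrees from level, lower edge nearer the robot. Origin: centre of the face, on its surface, 52 mm above the table; z square out of the face, upwards and leaning towards the robot. Two steel pegs stand square to it on its y axis.
- peg_1 (a point): Foot, on the face, of the peg at y = -60 mm: 12 mm thick, 30 mm long, the last 8 mm tapered to 6 mm. Axes as rack_face.
- peg_2 (a point): Foot of the equal peg at y = +60 mm. The panel hangs with its long side along the rack's y, either way round, handle outwards, underside against the face.
- cross_driver: Bystander: cross-head screwdriver with blue handle, same size, upright in the block's other hole, origin at its tip. Leave alone.
- weight_big: Bystander: steel test weight 54 mm across, 80 mm high, origin under its centre. Leave alone.
- weight_small: Bystander: steel test weight 42 mm across, 67 mm high, origin under its centre. Leave alone.
- tape_1: Bystander: blue roll of tape lying flat, 96 mm across, 50 mm high, origin under its centre. Leave alone.
- tape_2: Bystander: blue roll of tape lying flat, 90 mm across, 24 mm high, origin under its centre. Leave alone.
Not all that is in view belongs to the job. What is meant by the driver is not green, and is the smaller of those in its own colour. Several things have the shape of the panel; the one meant has the colours described above.

How it is judged (in metres and radians):
On the way:
1. both fasteners are turned to their stops (within 8 degrees) while the panel still lies on the scale (value of joint each of cam_a, cam_b above 1.43 rad and distance of panel from where it was at the start of the episode below 0.012 m), for 0.1 s.
At the end, for the whole second after the job is handed in: Both fasteners over 1.35 rad; panel at rest on both pegs, origin within 7 mm along the slope, 14 mm sideways, 5 mm off the face, flat within 4 and in line within 7 degrees; red driver at rest in its hole, within 11 mm of the axis, blade end over 72 mm down, tilt under 0.15 rad (value of joint each of cam_a, cam_b above 1.35 rad and x of panel in the frame of rack_face between -0.007 and 0.007 m and y of panel in the frame of rack_face between -0.014 and 0.014 m and z of panel in the frame of rack_face between -0.004 and 0.005 m and angle between the z axis of panel and the z axis of rack_face, either way round below 0.07 rad and angle between the x axis of panel and the y axis of rack_face, either way round below 0.12 rad and linear speed of each of panel, driver below 0.02 m/s and horizontal distance between driver and driver_hole below 0.011 m and z of driver in the frame of driver_hole below -0.072 m and angle between driver's own z axis and vertical below 0.15 rad); the robot touches nothing.
It fails at once if a fastener is touched with the fingers or the arm (over 2 N) (contact force between any of the fingers, the arm and cam_a above 2 N or contact force between any of the fingers, the arm and cam_b above 2 N).
It fails at once if a bystander (blue screwdriver, test weights, tape rolls) is moved by more than 30 mm (distance of any of cross_driver, weight_big, weight_small, tape_1, tape_2 from where it was at the start of the episode above 0.03 m).
It also fails if it takes over 72 s, if anything falls off the work surface, if the arm or the gripper's body presses on something with over 40 N, if the wrist force passes 120 N, or if a joint passes its speed limit or range.

ROBOT

A 7-joint arm with a two-finger parallel gripper is mounted at the origin on the work surface. World frame = base frame: x ahead of the robot, y to its left, z up, the work surface at z = 0. Lengths are in m, angles in degrees, forces in N, time in s.
With the tool pointing down it reaches from about 0.425 to 0.875 m from the base axis. Payload 4.7 kg.
Tool frame: the origin (TCP) lies at the very end of the fingers, on their centre line; the grasp point (between the pads) lies env.grip_point_offset behind it (env.grip_point_offset is the distance from the TCP to the grasp point, in m); z points along the fingers, y is the direction in which the jaws open and shut (so a half turn about z gives the same grasp; the last joint's range is limited). The gripper opens to 87 mm and grips with 3 to 60 N. Pads are 19 mm wide; open, the fingers measure 117 mm over their backs; the gripper's body (75 mm by 190 mm) begins 51 mm behind the grasp point.
Start: joints at [73.574, 18.392, -4.016, 83.108, 1.295, 78.541, -3.26], TCP at [0.193, -0.621, 0.223] pointing down, gripper open.
Joint ranges: [-163.93, 163.93], [-17.29, 119.83], [-79.2, 71.16], [3.27, 140.29], [-89.18, 269.18], [5.43, 117.66], [-154.24, 154.24]. Speed limits (degrees/s): [147.25, 147.25, 180, 180, 180, 180, 180].

INTERFACE

Orientations are given as [roll, pitch, yaw] about the fixed x, y, z axes, in that order (R = Rz(yaw) Ry(pitch) Rx(roll)).
In Python, from cell import env gives the robot as it stands.
- The arm moves only by the tool send_rows, never from a script. Its argument "plan" is a list of rows, each a list of 7 numbers: the finger opening in mm, from 0 to 87, then the shift along the tool's x, y, z in mm, then the turn, a rotation vector about the tool's x, y, z in rad. A call has 1 to 12 rows; each row shifts and turns the commanded pose from where the row before left it, along the tool's axes as they then stand; what a row does not reach is not made up. A row lasts 1/10 s, in which the tool goes at most 50 mm and 8.59 degrees, less where a joint would pass 70% of its speed; a pose out of reach is approached as far as the arm can. A call is refused whole if a number of a shift passes 50 or a number of a turn 0.15, either way. A call with a gripper value outside its range is refused whole. The fingers move at their own pace and stop on an object; "grip_force" is the grip in N (left out, the last holds). Time passes only in rows, so rows that do not move let the fingers close. It gives the time, the measured TCP pose, the force and the opening at its end, in the units of the state.
- env.get_obs(): the state, without advancing time (a new reading comes with each control period).
- env.read_camera(name): name is "scene" or "top"; returns the picture (400x640x3 uint8, red, green, blue); there is no depth.
- env.get_calibration(name): a dict with "fx", "fy", "cx", "cy" (pixels), "k1" (the pictures are not rectified: a ray, as slopes to the right and down, at radius r is drawn at 1 + k1 r^2 times it, then the intrinsics apply), "extrinsics" (4x4, takes a point from camera to world coordinates). Camera axes: x right, y down, z forward; pixel columns grow to the right and rows downward; lengths in m; the calibration is good to about 2 mm. A picture is of the moment at which its call begins. get_calibration takes no time and is no camera call.
- env.sign_off(): hands the job in, once; it reports no verdict.
Trained networks look in the newest picture that a camera, given by its name, has taken for a name from the list of things; names that differ only in an ending like _2 or _b are one class to them, and where a whole thing is asked for, a point or a joint stands for the part that bears it (a point fixed in the world has none). Each returns a list of dicts, best first, with "confidence" (0 to 1); they miss things now and then, are a little off and sometimes report something else, mostly with a low value. They report only what shows in the picture. A call takes as long as a camera call. They do not tell look-alikes from the thing itself.
- env.regions_of(camera, query): "region" (400x640 bool, what is visible of it) and "rect" ([left, top, right, bottom] in pixels, round what is visible of it).
The state is a dict: "time_s": time; "qpos": joint angles; "joint_velocities": joint speeds; "effort": joint torques, N m; "tool_pos": TCP position; "tool_rot": TCP orientation; "force": force on the tool from outside, world axes, zero at the start; "wrist_torque": the same for the moment, N m; "grip_width": finger opening in m.
Only numpy, scipy, OpenCV 4.12 (cv2) and the standard library are available. Lean on these libraries where they do the work, as an engineer would, in place of code of your own. Each camera call takes 0.05 s, during which the arm holds its last target. There are 200 camera calls.

## Working session

There is one attempt and no reset: what is moved stays moved. The work goes in short steps, Python scripts to look and compute and a tool call to move; the robot and the scene stay as the last step left them, time stands still between calls to the robot, and variables do not carry over. Pictures are saved under pics/ and viewed, about 8 in all and at most 12, crops included, and the job is handed in when it is done.

Besides the shell and the picture viewer there is one more tool, called after "Emit:" as name(argument=value, ...), one argument or row to a line, values as JSON. send_rows: Moves the arm, as the interface text tells. Its arguments: {"type":"object","properties":{"plan":{"type":"array"},"grip_force":{"type":"number"}},"required":["plan"]}

```bash
ls; mkdir -p pics
python3 - <<'E'
from cell import env
import cv2,numpy as np
o=env.get_obs();print({k:np.round(v,3).tolist() for k,v in o.items()},env.grip_point_offset)
for n in("scene","top"):
    im=env.read_camera(n);cv2.imwrite(f"pics/{n}0.png",im[:,:,::-1])
    c=env.get_calibration(n);print(n,{k:np.round(v,4).tolist() for k,v in c.items()})
    for q in("driver","panel","cam_a","scale","tool_block","rack_face","cross_driver","weight_big","tape_1"):
        for d in env.regions_of(n,q)[:4]:
            m=d["region"];ys,xs=np.nonzero(m);print(n,q,round(d["confidence"],2),np.round(d["rect"]).tolist(),round(xs.mean(),1),round(ys.mean(),1),m.sum(),im[m].mean(0).astype(int))
E
```

```text
pics
{'time_s': 0.0, 'qpos': [73.574, 18.438, -4.015, 83.175, 1.297, 78.542, -3.258], 'joint_velocities': [-0.07, 0.012, -0.097, -0.106, -0.037, -0.004, -0.005], 'effort': [0.0, -49.129, -0.404, -31.253, -0.064, 0.044, 0.0], 'tool_pos': [0.192, -0.62, 0.221], 'tool_rot': [-179.89, 0.008, 17.238], 'force': [0.448, -0.463, 0.374], 'wrist_torque': [-0.031, 0.01, 0.003], 'grip_width': 0.087} 0.0187
scene {'fx': 493.1546, 'fy': 493.1546, 'cx': 319.4509, 'cy': 197.9144, 'k1': 0.0523, 'extrinsics': [[-0.869, 0.4067, -0.2819, 0.9481], [0.4947, 0.7257, -0.4781, 0.725], [0.0102, -0.5549, -0.8318, 1.3081], [0.0, 0.0, 0.0, 1.0]]}
scene driver 0.79 [382.0, 257.0, 400.0, 277.0] 387.2 268.2 212 [104  29  27]
scene driver 0.72 [403.0, 230.0, 420.0, 262.0] 408.9 242.6 307 [42 83 49]
scene driver 0.63 [420.0, 244.0, 445.0, 288.0] 432.0 263.8 620 [103  38  35]
scene driver 0.46 [247.0, 159.0, 357.0, 248.0] 301.2 201.7 5062 [204 203 197]
scene panel 0.85 [272.0, 174.0, 332.0, 216.0] 300.8 194.3 1506 [ 55  90 135]
scene panel 0.6 [284.0, 97.0, 335.0, 132.0] 310.7 113.0 962 [109  56 132]
scene panel 0.33 
[... 1814 characters left out ...]
5 82 [124 105  82]
top cam_a 0.46 [317.0, 207.0, 325.0, 210.0] 320.9 207.3 46 [140 113  82]
top scale 0.95 [270.0, 116.0, 378.0, 250.0] 325.7 185.6 7813 [204 204 204]
top scale 0.33 [161.0, 163.0, 211.0, 235.0] 186.8 201.0 1926 [92 67 45]
top tool_block 0.78 [164.0, 163.0, 210.0, 237.0] 186.7 200.7 1843 [93 67 46]
top rack_face 0.83 [401.0, 140.0, 482.0, 200.0] 443.5 168.7 3650 [142 138 137]
top cross_driver 0.71 [167.0, 168.0, 191.0, 185.0] 178.3 177.3 280 [33 43 59]
top weight_big 0.62 [235.0, 101.0, 262.0, 130.0] 247.9 114.9 523 [124 121 119]
top tape_1 0.92 [378.0, 97.0, 412.0, 136.0] 392.6 117.2 325 [ 51  69 107]
top tape_1 0.69 [203.0, 281.0, 242.0, 323.0] 220.9 300.8 743 [ 47  73 115]
```

Run:
```python
import cv2
t=cv2.imread("pics/top0.png");cv2.imwrite("pics/top0u.png",cv2.resize(t[90:330,110:510],None,fx=2,fy=2,interpolation=cv2.INTER_CUBIC))
s=cv2.imread("pics/scene0.png");cv2.imwrite("pics/scene0u.png",cv2.resize(s[90:330,200:460],None,fx=2.5,fy=2.5,interpolation=cv2.INTER_CUBIC)[:600])
```

```text
(no output)
```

View pics/top0u.png

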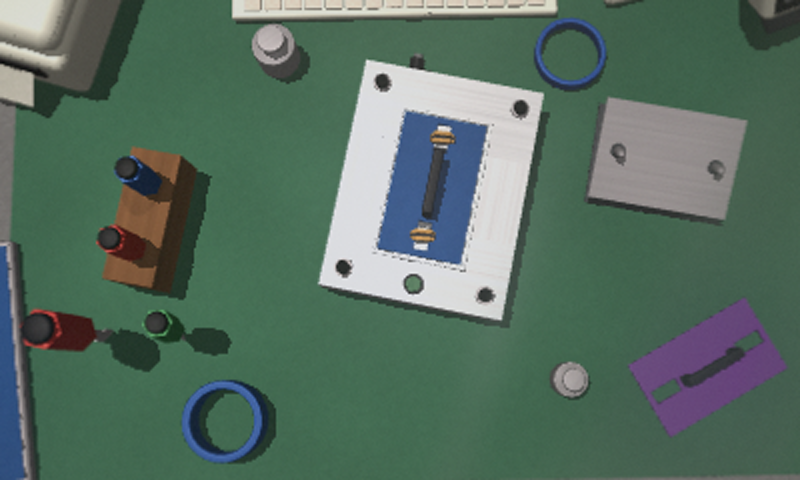

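View pics/scene0u.png

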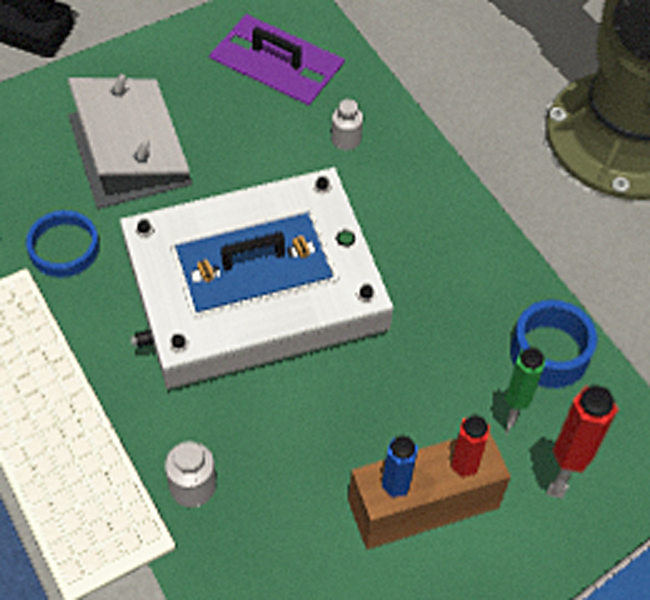

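```bash
cat > h.py <<'E'
import cv2,numpy as np
from cell import env
from scipy.optimize import least_squares
from scipy.spatial.transform import Rotation as Rn
C={n:env.get_calibration(n) for n in("scene","top")}
def proj(P,n):
    c=C[n];T=np.linalg.inv(np.array(c["extrinsics"]));p=np.atleast_2d(P)@T[:3,:3].T+T[:3,3]
    K=np.array([[c["fx"],0,c["cx"]],[0,c["fy"],c["cy"]],[0,0,1.]])
    return cv2.projectPoints(p.reshape(-1,1,3),np.zeros(3),np.zeros(3),K,np.array([c["k1"],0,0,0.]))[0].reshape(-1,2)
def back(uv,z,n):
    uv=np.atleast_2d(uv);z0=np.broadcast_to(z,len(uv))
    f=lambda v:(proj(np.c_[v.reshape(-1,2),z0],n)-uv).ravel()
    return least_squares(f,np.tile([.55,0.],len(uv))).x.reshape(-1,2)
def quad(score,box,thr,U=6):
    l,t,r,b=box;s=cv2.resize(score[t:b,l:r].astype(np.float32),None,fx=U,fy=U,interpolation=cv2.INTER_CUBIC)
    m=(s>thr).astype(np.uint8);m=cv2.morphologyEx(m,cv2.MORPH_CLOSE,np.ones((15,15)))
    c=max(cv2.findContours(m,cv2.RETR_EXTERNAL,cv2.CHAIN_APPROX_NONE)[0],key=cv2.contourArea)
    h=cv2.convexHull(c);e=.02
    while True:
        q=cv2.approxPolyDP(h,e*cv2.arcLength(h,True),True)[:,0].astype(float)
        if len(q)<=4:break
        e+=.005
    pts=c[:,0].astype(float);L=[]
    for i in range(4):
        a,d=q[i],q[(i+1)%4]-q[i];n=np.linalg.norm(d);d=d/n
        s_=(pts-a)@d;o=(pts-a)@np.array([-d[1],d[0]]);k=(abs(o)<5)&(s_>.12*n)&(s_<.88*n)
        vx,vy,x,y=cv2.fitLine(pts[k].astype(np.float32),cv2.DIST_HUBER,0,.01,.01).ravel();L.append(np.cross([x,y,1],[x+vx*50,y+vy*50,1]))
    I=[np.cross(L[i-1],L[i]) for i in range(4)]
    return np.array([p[:2]/p[2] for p in I])/U+(.5/U-.5)+[l,t]
def rect(a,b):return np.array([[a,b,0],[a,-b,0],[-a,-b,0],[-a,b,0]])/2
def pose(v,z,tilt=0):  # v=x,y,yaw(rad)
    return Rn.from_euler("ZY",[v[2],-tilt]).as_matrix(),np.array([v[0],v[1],z])
def fit(quads,dims,z,v0,tilt=0):
    def f(v):
        R,p=pose(v,z,tilt);r=[]
        for n,q in quads.items():
            P=proj(rect(*dims)@R.T+p,n);d=np.linalg.norm(P[:,None]-q[None],axis=2);r.append((P-q[d.argmin(1)]).ravel())
        return np.concatenate(r)
    s=least_squares(f,v0);return s.x,np.round(f(s.x),1)
E
python3 - <<'E'
from h import *
I={n:env.read_camera(n).astype(float) for n in C}
blue={n:I[n][:,:,2]-I[n][:,:,0] for n in I}
q={"top":quad(blue["top"],(293,138,363,230),35),"scene":quad(blue["scene"],(266,166,338,222),35)}
for s in (["top"],["scene"],["top","scene"]):
    v,r=fit({k:q[k] for k in s},(.17,.1),.074,[.6,0,-.2]);print("panel",s,np.round(v,4),np.degrees(v[2]),r)
g={n:I[n].min(2)-0.5*(I[n].max(2)-I[n].min(2)) for n in I}
for n,b in(("top",(395,130,490,210)),("scene",(222,112,282,168))):
    try:
        qq=quad(g[n],b,110 if n=="top" else 140);print(n,qq.round(1).tolist());v,r=fit({n:qq},(.124,.17),.052,[.6,-.3,-.2],np.radians(20));print("rack",np.round(v,4),r)
    except Exception as e:print(e)
# brass
for n in I:
    im=I[n];sc=im[:,:,0]-im[:,:,2]
    b=(310,145,345,225) if n=="top" else (270,175,335,215)
    l,t,r,bb=b;s=cv2.resize(sc[t:bb,l:r].astype(np.float32),None,fx=6,fy=6,interpolation=cv2.INTER_CUBIC)
    N,lab,st,ce=cv2.connectedComponentsWithStats((s>35).astype(np.uint8))
    for i in range(1,N):
        if st[i,4]<250:continue
        ys,xs=np.nonzero(lab==i);uv=np.c_[xs,ys]/6+(.5/6-.5)+[l,t];w=back(uv[::9],.083,n);c=w.mean(0)
        e,V=np.linalg.eigh(np.cov((w-c).T));print(n,"brass",st[i,4],uv.mean(0).round(1),c.round(4),np.sqrt(e).round(4),np.degrees(np.arctan2(V[1,1],V[0,1])).round(1))
# block-ish caps
for n,bs in(("top",((160,160,195,190),(150,195,190,225),(110,240,145,270))),("scene",((345,255,375,295),(378,250,405,285),(425,235,455,260)))):
    for l,t,r,b in bs:
        im=I[n][t:b,l:r].max(2);s=cv2.resize(im.astype(np.float32),None,fx=6,fy=6,interpolation=cv2.INTER_CUBIC)
        N,lab,st,ce=cv2.connectedComponentsWithStats((s<40).astype(np.uint8))
        for i in np.argsort(-st[1:,4])[:2]+1:print(n,"dark",st[i,4],(ce[i]/6+(.5/6-.5)+[l,t]).round(1),back(ce[i]/6+[l,t],.181,n).round(4))
E
```

```text
panel ['top'] [ 0.5695 -0.0241 -0.2123] -12.164438238571025 [-0.1 -0.   0.1 -0.   0.   0.1 -0.  -0. ]
panel ['scene'] [ 0.5715 -0.024  -0.2139] -12.257410175252694 [-0.1  0.  -0.   0.   0.   0.   0.1 -0. ]
panel ['top', 'scene'] [ 0.5702 -0.0241 -0.2128] -12.191511274262476 [-0.1 -0.3  0.1 -0.3  0.  -0.3 -0.  -0.3  0.3 -0.2  0.3 -0.2  0.3 -0.2
  0.4 -0.3]
top [[413.6, 138.2], [482.8, 149.9], [471.6, 199.1], [403.7, 187.5]]
rack [ 0.6035 -0.3105 -0.1896] [-0.2 -0.2  0.3 -0.2  0.1  0.3 -0.2  0.2]
scene [[227.0, 120.7], [261.7, 121.6], [275.2, 158.0], [239.2, 158.7]]
rack [ 0.6049 -0.311  -0.1902] [-0.1  0.1 -0.1 -0.   0.1 -0.3  0.2  0.1]
scene brass 1259 [320.2 188.1] [ 0.5135 -0.0092] [0.0044 0.0086] 80.6
scene brass 1239 [281.9 197.8] [ 0.6305 -0.0344] [0.0044 0.0081] 81.3
top brass 801 [330.8 156.3] [ 0.6324 -0.0376] [0.0017 0.0067] 84.0
top brass 902 [330.6 159.7] [ 0.6241 -0.0364] [0.0016 0.0075] 85.4
top brass 825 [320.6 205.1] [ 0.5152 -0.0109] [0.0016 0.0069] 86.4
top brass 879 [320.9 208.7] [ 0.5068 -0.0111] [0.0015 0.0072] 85.1
top dark 734 [175.6 175. ] [[0.5724 0.3027]]
top dark 29 [170.9 169.3] [[0.5852 0.3133]]
top dark 627 [167.2 209.6] [[0.4968 0.3191]]
top dark 30 [160.8 205.3] [[0.5063 0.3332]]
top dark 173 [142.7 257.8] [[0.3942 0.3686]]
top dark 133 [143.6 268.6] [[0.3714 0.3659]]
scene dark 1290 [360.8 267.7] [[0.5793 0.3123]]
scene dark 21 [359.1 271.7] [[0.5891 0.3195]]
scene dark 1332 [389.7 259.7] [[0.5035 0.3293]]
scene dark 2 [380.2 252.1] [[0.5127 0.2996]]
scene dark 3325 [439.1 242.4] [[0.3641 0.3507]]
```

```bash
cat > ov.py <<'E'
from h import *
def blockpts(v):
    R,p=pose(v,0);L=[]
    W=lambda P:np.array(P)@R.T+p
    r=rect(.16,.06);L.append(W(r+[0,0,.086]));L.append(W(r))
    a=np.radians(30+60*np.arange(6));hx=np.c_[np.cos(a),np.sin(a)]*.014/np.cos(np.pi/6)
    t=np.linspace(0,2*np.pi,24)
    for X in(-.04,.04):
        L.append(W(np.c_[hx[:,0]+X,hx[:,1],0*a+.086]));L.append(W(np.c_[hx[:,0]+X,hx[:,1],0*a+.171]));L.append(W(np.c_[.012*np.cos(t)+X,.012*np.sin(t),0*t+.181]))
    return L
def draw(im,polys,n,box,U,col=(0,255,255)):
    l,t,r,b=box;o=cv2.resize(im[t:b,l:r,::-1].astype(np.uint8),None,fx=U,fy=U,interpolation=cv2.INTER_CUBIC)
    for P in polys:cv2.polylines(o,[np.round(((proj(P,n)-[l,t])+.5)*U).astype(int)],True,col,1)
    return o
E
python3 - <<'E'
from ov import *
I={n:env.read_camera(n).astype(float) for n in C}
# fit block using brown quads
for n,b in(("top",(150,155,215,245)),("scene",(335,255,412,318))):
    l,t,r,bb=b;im=I[n];sc=im[:,:,0]-im[:,:,2]
    print(n,[round(float(x)) for x in np.percentile(sc[t:bb,l:r],[50,70,80,90,95])])
v=[.5365,.316,np.radians(-11.9)]
a=draw(I["top"],blockpts(v),"top",(150,150,220,245),6);b=draw(I["scene"],blockpts(v),"scene",(337,245,412,320),6)
o=np.zeros((570,880,3),np.uint8);o[:570,:420]=a;o[:450,425:875]=b;cv2.imwrite("pics/ov1.png",cv2.resize(o[:,:],(800,518)))
E
```

```text
top [-13, 22, 41, 67, 70]
scene [-15, 51, 79, 93, 97]
```

View pics/ov1.png

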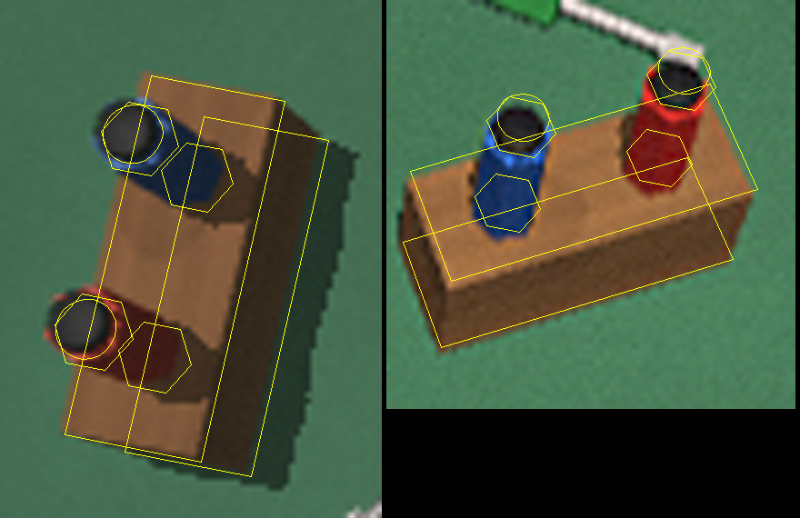

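Run:
```python
from ov import *
I={n:cv2.imread(f"pics/{n}0.png")[:,:,::-1].astype(float) for n in C}
Q={}
for n,b,thr in(("top",(163,155,215,245),42),("scene",(337,262,412,318),66)):
    im=I[n];sc=im[:,:,0]-im[:,:,2]
    # ignore red handle: need G reasonably high
    sc=np.where(im[:,:,1]<45 if n=="top" else im[:,:,1]<50,0,sc)
    Q[n]=quad(sc,b,thr);print(n,Q[n].round(1).tolist())
    v,r=fit({n:Q[n]},(.16,.06),.086,[.5365,.316,-.2]);print(np.round(v,4),np.degrees(v[2]),r)
v,r=fit(Q,(.16,.06),.086,[.5365,.316,-.2]);print(np.round(v,4),np.degrees(v[2]),r)
v=[.5355,.319,np.radians(-12)]
print(blockpts(v)[2].mean(0),blockpts(v)[5].mean(0))
o=env.get_obs();print(o["time_s"])
```

```text
top [[170.9, 181.4], [193.8, 195.6], [185.3, 233.4], [162.8, 229.1]]
[ 0.5107  0.3235 -0.1904] -10.906682476109546 [  2.2  -7.2   4.  -17.1  -1.8  11.8  -4.4  11.6]
scene [[394.9, 261.5], [403.6, 280.5], [348.0, 297.8], [340.4, 277.6]]
[ 0.5406  0.319  -0.2007] -11.501478661770795 [-0.2  0.1 -0.3  0.1  0.2 -0.2  0.3  0. ]
[ 0.5231  0.3211 -0.193 ] -11.060851519161016 [  3.4 -12.4   5.2 -22.2  -0.7   6.5  -3.3   6.2   6.   -2.2   5.7  -2.
   5.7  -2.6   6.2  -2.5]
[0.4963741  0.32731647 0.086     ] [0.5746259  0.31068353 0.086     ]
1.2
```

```bash
cat >> h.py <<'E'
def st():
    o=env.get_obs();print("t",round(o["time_s"],2),"pos",np.round(o["tool_pos"],4),"rot",np.round(o["tool_rot"],2),"F",np.round(o["force"],1),"w",round(o["grip_width"],4),"q",np.round(o["qpos"],0))
    return np.array(o["tool_pos"]),Rn.from_euler("xyz",o["tool_rot"],degrees=True)
def rows(wps,w,d=0,step=48):   # wps: (pos, [r,p,y] deg, minrows)
    p,R=st();out=[]
    for tp,tr,mn in wps:
        T=Rn.from_euler("xyz",tr,degrees=True);tp=np.array(tp)
        n=max(mn,int(np.ceil(max(np.linalg.norm(tp-p)*1e3/step,np.degrees((R.inv()*T).magnitude())/8.3))))
        for i in range(n,0,-1):
            s=R.inv().apply((tp-p)/i)*1e3;r=(R.inv()*T).as_rotvec()/i
            s=np.round(s,d);r=np.round(r,3);p=p+R.apply(s/1e3);R=R*Rn.from_rotvec(r)
            out.append([w]+[int(x) if d==0 else float(x) for x in s]+[float(x) for x in r])
    print(len(out));print(str(out).replace(" ",""))
E
python3 - <<'E'
from h import *
rows([([.36,-.58,.29],[180,0,45],0),([.55,-.38,.30],[180,0,80],0),([.62,-.05,.30],[180,0,115],0),([.58,.2,.30],[180,0,150],0),([.4998,.3271,.25],[180,0,168.4],0)],87)
E
```

```text
t 1.2 pos [ 0.1925 -0.6209  0.2226] rot [179.99   0.    17.23] F [0.1 0.2 0.4] w 0.0871 q [74. 18. -4. 83.  1. 79. -3.]
28
[[87,43,3,-17,0.0,0.0,-0.121],[87,42,8,-17,0.0,0.0,-0.121],[87,41,13,-17,0.0,0.0,-0.121],[87,40,17,-16,0.0,0.0,-0.122],[87,46,-1,-2,0.0,0.0,-0.102],[87,46,4,-2,0.0,0.0,-0.102],[87,45,8,-2,0.0,0.0,-0.102],[87,44,13,-1,0.0,0.0,-0.101],[87,43,17,-2,0.0,0.0,-0.102],[87,41,21,-1,-0.0,0.0,-0.101],[87,42,1,0,-0.0,0.0,-0.076],[87,42,5,0,-0.0,0.0,-0.076],[87,41,8,0,-0.0,0.0,-0.077],[87,41,11,0,-0.0,0.0,-0.076],[87,40,14,0,-0.0,0.0,-0.077],[87,38,17,0,-0.0,0.0,-0.076],[87,37,20,0,-0.0,0.0,-0.077],[87,36,22,0,-0.0,0.0,-0.076],[87,41,12,0,-0.0,0.0,-0.102],[87,39,16,0,-0.0,0.0,-0.102],[87,37,19,0,-0.0,0.0,-0.102],[87,35,23,0,-0.0,0.0,-0.102],[87,33,27,0,-0.0,0.0,-0.102],[87,30,30,-1,-0.0,0.0,-0.101],[87,33,17,13,-0.0,0.0,-0.08],[87,32,20,12,-0.0,0.0,-0.08],[87,30,23,13,-0.0,0.0,-0.081],[87,28,25,12,-0.0,-0.0,-0.08]]
```

Emit:
send_rows(
  plan=[
    [87,43,3,-17,0,0,-0.121],
    [87,42,8,-17,0,0,-0.121],
    [87,41,13,-17,0,0,-0.121],
    [87,40,17,-16,0,0,-0.122],
    [87,46,-1,-2,0,0,-0.102],
    [87,46,4,-2,0,0,-0.102],
    [87,45,8,-2,0,0,-0.102],
    [87,44,13,-1,0,0,-0.101],
    [87,43,17,-2,0,0,-0.102],
    [87,41,21,-1,0,0,-0.101],
    [87,42,1,0,0,0,-0.076],
    [87,42,5,0,0,0,-0.076],
  ],
)

```text
time_s: 2.4
tool_pos: [0.5683, -0.2953, 0.2992]
tool_rot: [-180.0, -0.0, 88.9]
force: [-0.4, -0.4, 1.4]
grip_width: 0.0868
```

Emit:
send_rows(
  plan=[
    [87,41,8,0,0,0,-0.077],
    [87,41,11,0,0,0,-0.076],
    [87,40,14,0,0,0,-0.077],
    [87,38,17,0,0,0,-0.076],
    [87,37,20,0,0,0,-0.077],
    [87,36,22,0,0,0,-0.076],
    [87,41,12,0,0,0,-0.102],
    [87,39,16,0,0,0,-0.102],
    [87,37,19,0,0,0,-0.102],
    [87,35,23,0,0,0,-0.102],
    [87,33,27,0,0,0,-0.102],
    [87,30,30,-1,0,0,-0.101],
  ],
)

```text
time_s: 3.6
tool_pos: [0.5794, 0.2015, 0.3006]
tool_rot: [-180.0, 0.0, 150.2]
force: [0.1, 0.6, -0.5]
grip_width: 0.0873
```

Run:
```python
from h import *
rows([([.4998,.3271,.25],[180,0,168.4],0),([.4998,.3271,.121],[180,0,168.4],5)],87)
```

```text
t 3.6 pos [0.5794 0.2015 0.3006] rot [-1.7999e+02  3.0000e-02  1.5020e+02] F [ 0.1  0.6 -0.5] w 0.0873 q [ 16.  18. -49.  80.  14.  88.  29.]
9
[[87,33,17,13,-0.0,0.0,-0.079],[87,31,20,13,-0.0,0.0,-0.08],[87,30,22,12,-0.0,0.0,-0.079],[87,28,25,13,-0.0,0.001,-0.08],[87,0,0,26,-0.0,-0.0,0.0],[87,0,0,26,-0.0,-0.0,0.0],[87,0,0,26,-0.0,-0.0,0.0],[87,0,0,25,-0.0,-0.0,0.0],[87,0,0,26,-0.0,-0.0,0.0]]
```

Emit:
send_rows(
  plan=[
    [87,33,17,13,0,0,-0.079],
    [87,31,20,13,0,0,-0.08],
    [87,30,22,12,0,0,-0.079],
    [87,28,25,13,0,0,-0.08],
    [87,0,0,20,0,0,0],
    [87,0,0,0,0,0,0],
  ],
)

```text
time_s: 4.2
tool_pos: [0.4984, 0.3259, 0.2273]
tool_rot: [-179.8, -0.2, 168.4]
force: [0.2, -0.9, -0.5]
grip_width: 0.0868
```

Run:
```python
from ov import *
rows([([.4998,.3271,.122],[180,0,168.4],5)],87)
v=[.539,.319,np.radians(-11.7)]
I={n:env.read_camera(n).astype(float) for n in C}
a=draw(I["top"],blockpts(v),"top",(130,150,225,245),6)
b=draw(I["scene"],blockpts(v),"scene",(337,220,452,315),6)
o=np.zeros((570,1260,3),np.uint8);o[:,:570]=a;o[:,570:]=b;cv2.imwrite("pics/ov2.png",cv2.resize(o,(800,362)))
```

```text
t 4.2 pos [0.4984 0.3259 0.2273] rot [-1.7982e+02 -1.5000e-01  1.6836e+02] F [ 0.2 -0.9 -0.5] w 0.0868 q [  8.  19. -55.  89.  16.  80.  31.]
5
[[87,0,0,21,-0.001,-0.001,-0.0],[87,0,0,21,-0.001,-0.0,-0.0],[87,0,1,21,-0.0,-0.001,-0.0],[87,-1,0,21,-0.001,-0.0,-0.0],[87,0,1,21,-0.0,-0.001,-0.001]]
```

View pics/ov2.png

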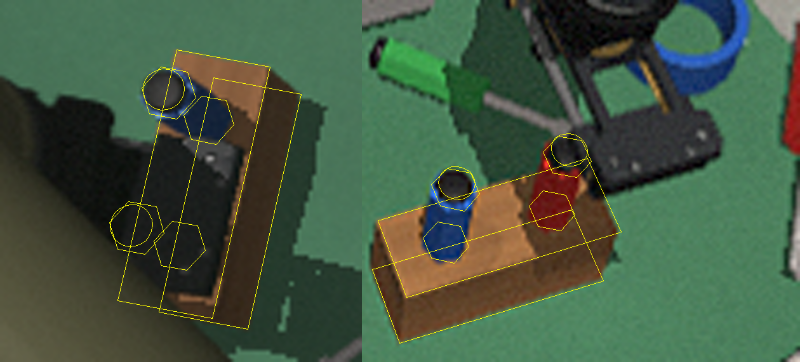

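Emit:
send_rows(
  plan=[
    [87,0,0,21,0,0,0],
    [87,0,0,21,0,0,0],
    [87,0,1,21,0,0,0],
    [87,-1,0,21,0,0,0],
    [87,0,1,21,0,0,0],
    [87,0,0,0,0,0,0],
  ],
)

```text
time_s: 4.9
tool_pos: [0.502, 0.3253, 0.1227]
tool_rot: [-179.8, -0.1, 168.0]
force: [-0.5, 0.5, 0.0]
grip_width: 0.0866
```

Emit:
send_rows(
  plan=[
    [0,0,0,0,0,0,0],
    [0,0,0,0,0,0,0],
    [0,0,0,0,0,0,0],
    [0,0,0,0,0,0,0],
    [0,0,0,0,0,0,0],
    [0,0,0,0,0,0,0],
  ],
  grip_force=50,
)

```text
time_s: 5.5
tool_pos: [0.5018, 0.3277, 0.1247]
tool_rot: [-180.0, 0.0, 168.2]
force: [-0.2, 0.2, -0.3]
grip_width: 0.0468
```

Emit:
send_rows(
  plan=[
    [0,0,0,0,0,0,0],
    [0,0,0,0,0,0,0],
    [0,0,0,0,0,0,0],
    [0,0,0,0,0,0,0],
    [0,0,0,0,0,0,0],
  ],
)

```text
time_s: 6.0
tool_pos: [0.5017, 0.3277, 0.1245]
tool_rot: [-180.0, -0.0, 168.2]
force: [-0.1, -0.2, 0.4]
grip_width: 0.0278
```

Run:
```python
from h import *
rows([([.5017,.3277,.2545],[180,0,168.2],4),([.53,.18,.2545],[180,0,127],0),([.5112,-.0113,.2545],[180,0,85.2],0)],0)
```

```text
t 6.0 pos [0.5017 0.3277 0.1245] rot [-180.     -0.    168.22] F [-0.1 -0.2  0.4] w 0.0278 q [  6.  24. -52.  96.  20.  70.  28.]
15
[[0,0,0,-33,-0.0,-0.0,0.0],[0,0,0,-32,-0.0,-0.0,0.0],[0,0,0,-33,-0.0,-0.0,0.0],[0,0,0,-32,-0.0,-0.0,0.0],[0,-12,-28,0,-0.0,-0.0,0.144],[0,-15,-26,0,-0.0,-0.0,0.144],[0,-19,-23,0,-0.0,-0.0,0.144],[0,-22,-20,0,-0.0,-0.0,0.144],[0,-25,-17,0,-0.0,-0.0,0.143],[0,-24,-22,0,-0.0,0.0,0.122],[0,-26,-19,0,-0.0,0.0,0.122],[0,-28,-15,0,-0.0,0.0,0.121],[0,-30,-12,0,-0.0,0.0,0.122],[0,-31,-8,0,-0.0,0.0,0.121],[0,-31,-5,0,-0.0,0.0,0.122]]
```

Emit:
send_rows(
  plan=[
    [0,0,0,-33,0,0,0],
    [0,0,0,-32,0,0,0],
    [0,0,0,-33,0,0,0],
    [0,0,0,-32,0,0,0],
    [0,-12,-28,0,0,0,0.144],
    [0,-15,-26,0,0,0,0.144],
    [0,-19,-23,0,0,0,0.144],
    [0,-22,-20,0,0,0,0.144],
    [0,-25,-17,0,0,0,0.143],
  ],
)

```text
time_s: 6.9
tool_pos: [0.53, 0.1788, 0.2541]
tool_rot: [-180.0, -0.0, 126.7]
force: [1.0, -0.2, -2.5]
grip_width: 0.0276
```

Emit:
send_rows(
  plan=[
    [0,-24,-22,0,0,0,0.122],
    [0,-26,-19,0,0,0,0.122],
    [0,-28,-15,0,0,0,0.121],
    [0,-30,-12,0,0,0,0.122],
    [0,-31,-8,0,0,0,0.121],
    [0,-31,-5,0,0,0,0.122],
    [0,0,0,0,0,0,0],
    [0,0,0,0,0,0,0],
  ],
)

```text
time_s: 7.7
tool_pos: [0.5105, -0.0117, 0.2541]
tool_rot: [-179.9, -0.0, 85.1]
force: [-0.2, 1.3, -2.4]
grip_width: 0.0277
```

```bash
cat > ov3.py <<'E'
from ov import *
def drv(tcp,yaw,ox=0,oy=0):
    """driver wireframe for TCP pose, offset ox along driver x"""
    a=np.radians(yaw);X=np.array([np.cos(a),np.sin(a),0]);Y=np.array([-X[1],X[0],0]);p=np.array(tcp)-[0,0,.1185]+ox*X+oy*Y
    def b(w,t,z):return [p+sx*w/2*X+sy*t/2*Y+[0,0,z] for sx,sy in((1,1),(1,-1),(-1,-1),(-1,1))]
    side=lambda D,w,z0,z1:np.array([p-w/2*D+[0,0,z0],p+w/2*D+[0,0,z0],p+w/2*D+[0,0,z1],p-w/2*D+[0,0,z1]])
    return [np.array(b(.014,.0022,0)),np.array(b(.014,.0022,.01)),side(X,.009,.02,.08),side(Y,.009,.02,.08),np.array(b(.0242,.028,.08)),side(X,.0323,.08,.1)]
def head(c,yaw):
    R,p=pose([*c,np.radians(yaw)],.0845);return [rect(.03,.013)@R.T+p,rect(.02,.004)@R.T+p]
def view(name,polys,boxes,U=8):
    ims=[]
    for n,b in boxes.items():
        im=env.read_camera(n).astype(float);ims+=[draw(im,[],n,b,U),draw(im,polys,n,b,U)]
    h=max(i.shape[0] for i in ims);o=np.hstack([cv2.copyMakeBorder(i,0,h-i.shape[0],0,4,0) for i in ims])
    s=min(800/o.shape[1],600/o.shape[0],1);cv2.imwrite(f"pics/{name}.png",cv2.resize(o,None,fx=s,fy=s,interpolation=cv2.INTER_AREA))
E
python3 - <<'E'
from ov3 import *
p,R=st();yaw=R.as_euler("xyz",degrees=True)[2]
ca,cb=[.5114,-.0112],[.6288,-.0368]
view("v3",drv(p,yaw)+head(ca,85.2)+head(cb,85.2),{"scene":(268,140,348,220),"top":(290,130,370,230)},8)
E
```

```text
t 7.7 pos [ 0.5105 -0.0117  0.2541] rot [-1.7995e+02 -1.0000e-02  8.5130e+01] F [-0.2  1.3 -2.4] w 0.0277 q [ 33.   2. -35.  99.   1.  79.  -7.]
```

View pics/v3.png

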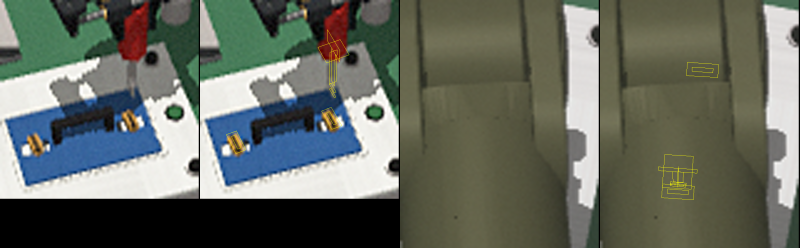

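Run:
```python
from ov3 import *
p,R=st();yaw=np.radians(R.as_euler("xyz",degrees=True)[2])
im=env.read_camera("scene").astype(float);sc=im[:,:,0]-im[:,:,2];U=8
l,t,r,b=305,135,340,170
s=cv2.resize(sc[t:b,l:r].astype(np.float32),None,fx=U,fy=U,interpolation=cv2.INTER_CUBIC)
N,lab,stt,ce=cv2.connectedComponentsWithStats((s>30).astype(np.uint8));i=1+np.argmax(stt[1:,4]);m=lab==i
print(stt[i]/U+[l,t,0,0,0])
def edges(m,ys):return [(np.nonzero(m[y])[0].min()/U,np.nonzero(m[y])[0].max()/U) if m[y].any() else (0,0) for y in ys]
bot=np.nonzero(m)[0].max()
ys=[bot-x for x in(8,16,24,32,48,64)]
print("img bot",bot/U+t,np.round(np.array(edges(m,ys))+l,2).tolist())
a=np.radians(30+60*np.arange(6));hx=np.c_[np.cos(a),np.sin(a)]*.014/np.cos(np.pi/6)
X=np.array([np.cos(yaw),np.sin(yaw)]);Y=np.array([-X[1],X[0]])
for ox in(-.004,-.002,0,.002,.004):
    h=hx@np.array([X,Y])+p[:2]+ox*X
    P=np.vstack([np.c_[h,np.full(6,p[2]-.1185+z)] for z in(.08,.13)])
    q=((proj(P,"scene")-[l,t]+.5)*U).astype(np.int32);mm=np.zeros(s.shape,np.uint8);cv2.fillConvexPoly(mm,cv2.convexHull(q),1)
    print(ox,np.nonzero(mm)[0].max()/U+t,np.round(np.array(edges(mm,ys))+l,2).tolist())
cv2.imwrite("pics/v4.png",cv2.resize(im[130:205,290:350,::-1].astype(np.uint8),None,fx=8,fy=8,interpolation=cv2.INTER_CUBIC))
```

```text
t 7.8 pos [ 0.5108 -0.0097  0.2543] rot [-1.7998e+02 -4.0000e-02  8.5330e+01] F [ 1.1  0.3 -2. ] w 0.0277 q [ 33.   2. -35.  99.   1.  79.  -7.]
[ 315.75   140.75    12.375   24.75  1667.75 ]
img bot 165.375 [[318.0, 324.88], [317.12, 325.62], [316.75, 326.88], [316.12, 327.25], [315.75, 327.25], [316.38, 327.38]]
-0.004 164.5 [[320.5, 321.12], [318.75, 323.75], [317.0, 326.0], [316.0, 326.12], [316.0, 326.38], [316.0, 326.5]]
-0.002 165.0 [[319.88, 322.88], [318.12, 325.62], [316.38, 326.38], [316.25, 326.5], [316.25, 326.62], [316.25, 326.75]]
0 165.5 [[319.25, 324.62], [317.5, 326.62], [316.62, 326.75], [316.62, 326.75], [316.62, 327.0], [316.62, 327.12]]
0.002 166.0 [[318.62, 326.25], [316.88, 327.0], [316.88, 327.12], [316.88, 327.12], [316.88, 327.38], [317.0, 327.5]]
0.004 166.5 [[318.12, 327.25], [317.25, 327.38], [317.25, 327.38], [317.25, 327.5], [317.25, 327.62], [317.38, 327.75]]
```

View pics/v4.png

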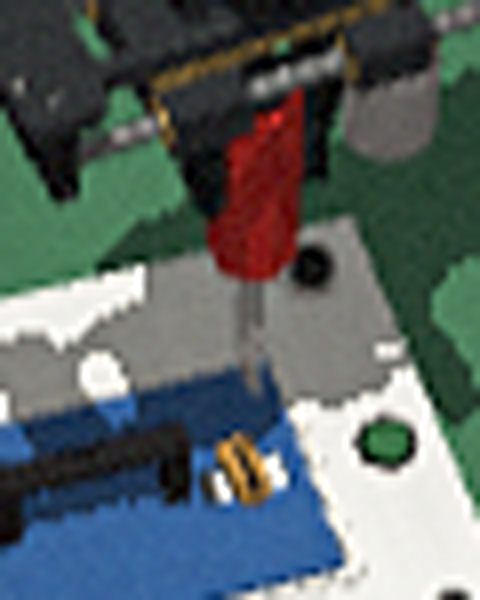

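Run:
```python
from h import *
P=[]
for i in range(6):
    env.read_camera("scene");P.append(env.get_obs()["tool_pos"])
print(np.round(P,4))
rows([([.5122,-.0113,.206],[180,0,85.2],3)],0,1)
```

```text
[[ 0.5108 -0.0096  0.2544]
 [ 0.5109 -0.0098  0.2545]
 [ 0.5109 -0.01    0.2545]
 [ 0.5109 -0.0102  0.2545]
 [ 0.5109 -0.0104  0.2545]
 [ 0.5109 -0.0106  0.2545]]
t 8.15 pos [ 0.5109 -0.0106  0.2545] rot [-179.99    0.     85.25] F [ 1.   0.3 -1.9] w 0.0279 q [ 33.   2. -35.  99.   1.  79.  -7.]
3
[[0,-0.2,0.5,16.2,-0.0,0.0,0.0],[0,-0.2,0.4,16.1,-0.0,0.0,0.0],[0,-0.1,0.5,16.2,-0.0,0.0,0.001]]
```

Emit:
send_rows(
  plan=[
    [0,0,0.5,16,0,0,0],
    [0,0,0.5,16,0,0,0],
    [0,0,0,16,0,0,0],
    [0,0,0,0,0,0,0],
    [0,0,0,0,0,0,0],
  ],
)

```text
time_s: 8.65
tool_pos: [0.5119, -0.0111, 0.2068]
tool_rot: [-180.0, -0.0, 85.2]
force: [-0.2, 0.3, -2.3]
grip_width: 0.0278
```

Emit:
send_rows(
  plan=[
    [0,0,0,2,0,0,0],
    [0,0,0,2,0,0,0],
    [0,0,0,1,0,0,0],
    [0,0,0,0,0,0,0],
  ],
)

```text
time_s: 9.05
tool_pos: [0.5119, -0.0112, 0.2016]
tool_rot: [180.0, 0.0, 85.2]
force: [0.3, -1.0, -1.9]
grip_width: 0.0272
```

Emit:
send_rows(
  plan=[
    [0,0,0,1.5,0,0,0],
    [0,0,0,1.5,0,0,0],
    [0,0,0,0,0,0,0],
  ],
)

```text
time_s: 9.35
tool_pos: [0.5117, -0.0112, 0.1982]
tool_rot: [-180.0, 0.0, 85.2]
force: [-0.1, 0.1, -1.7]
grip_width: 0.0278
```

Emit:
send_rows(
  plan=[
    [0,0,0,0,0,0,-0.1],
    [0,0,0,0,0,0,-0.1],
    [0,0,0,0,0,0,-0.1],
    [0,0,0,0,0,0,-0.1],
  ],
)

```text
time_s: 9.75
tool_pos: [0.5116, -0.0113, 0.1984]
tool_rot: [-180.0, -0.0, 108.3]
force: [-0.3, -0.3, -2.3]
grip_width: 0.0273
```

Run:
```python
from h import *
st();print(env.get_obs()["wrist_torque"])
```

```text
t 9.75 pos [ 0.5116 -0.0113  0.1984] rot [-1.7996e+02 -1.0000e-02  1.0832e+02] F [-0.3 -0.3 -2.3] w 0.0273 q [ 33.   4. -36. 103.   3.  73.  15.]
[-0.0329251   0.08084532 -0.12741893]
```

Emit:
send_rows(
  plan=[
    [0,0,0,0,0,0,-0.13],
    [0,0,0,0,0,0,-0.13],
    [0,0,0,0,0,0,-0.13],
    [0,0,0,0,0,0,-0.13],
    [0,0,0,0,0,0,-0.13],
    [0,0,0,0,0,0,-0.13],
    [0,0,0,0,0,0,-0.13],
    [0,0,0,0,0,0,-0.1],
    [0,0,0,0,0,0,-0.04],
    [0,0,0,0,0,0,-0.04],
    [0,0,0,0,0,0,0],
  ],
)

```text
time_s: 10.85
tool_pos: [0.5116, -0.0114, 0.1984]
tool_rot: [-180.0, -0.0, 170.5]
force: [-0.5, -0.0, -1.7]
grip_width: 0.0275
```

Run:
```python
from h import *
st();print(env.get_obs()["wrist_torque"])
```

```text
t 10.85 pos [ 0.5116 -0.0114  0.1984] rot [-1.7998e+02 -4.0000e-02  1.7054e+02] F [-0.5 -0.  -1.7] w 0.0275 q [ 36.   5. -39. 103.   3.  73.  77.]
[-0.01449669  0.12002987 -0.14367304]
```

Emit:
send_rows(
  plan=[
    [0,0,0,0,0,0,-0.04],
    [0,0,0,0,0,0,-0.04],
    [0,0,0,0,0,0,0],
  ],
)

```text
time_s: 11.15
tool_pos: [0.5116, -0.0113, 0.1984]
tool_rot: [-180.0, -0.0, 175.1]
force: [-0.5, 0.0, -2.2]
grip_width: 0.0277
```

Run:
```python
from h import *
st();print(env.get_obs()["wrist_torque"])
```

```text
t 11.15 pos [ 0.5116 -0.0113  0.1984] rot [-1.7998e+02 -4.0000e-02  1.7509e+02] F [-0.5  0.  -2.2] w 0.0277 q [ 36.   5. -39. 103.   3.  73.  81.]
[-0.01061656  0.17344952 -0.10189691]
```

Emit:
send_rows(
  plan=[
    [0,0,0,0,0,0,-0.04],
    [0,0,0,0,0,0,-0.03],
    [0,0,0,0,0,0,0],
  ],
)

```text
time_s: 11.45
tool_pos: [0.5116, -0.0113, 0.1984]
tool_rot: [-180.0, -0.0, 179.1]
force: [-1.1, -0.9, -2.2]
grip_width: 0.0278
```

Run:
```python
from h import *
st();print(env.get_obs()["wrist_torque"])
```

```text
t 11.45 pos [ 0.5116 -0.0113  0.1984] rot [-1.7999e+02 -4.0000e-02  1.7911e+02] F [-1.1 -0.9 -2.2] w 0.0278 q [ 36.   5. -39. 103.   3.  73.  85.]
[-0.11467256  0.26335838 -0.18141251]
```

Emit:
send_rows(
  plan=[
    [0,0,0,0,0,0,-0.04],
    [0,0,0,0,0,0,-0.03],
    [0,0,0,0,0,0,0],
  ],
)

```text
time_s: 11.75
tool_pos: [0.5116, -0.0113, 0.1984]
tool_rot: [-180.0, -0.0, -176.9]
force: [-1.5, 0.2, -1.8]
grip_width: 0.0278
```

Run:
```python
from h import *
st();print(env.get_obs()["wrist_torque"])
```

```text
t 11.75 pos [ 0.5116 -0.0113  0.1984] rot [-1.7999e+02 -3.0000e-02 -1.7686e+02] F [-1.5  0.2 -1.8] w 0.0278 q [ 36.   5. -40. 103.   3.  73.  89.]
[-0.09500376  0.3693339  -0.11310335]
```

Emit:
send_rows(
  plan=[
    [0,0,0,0,0,0,0.06],
    [0,0,0,0,0,0,0.06],
    [0,0,0,-5,0,0,0],
    [0,0,0,-20,0,0,0],
    [0,0,0,-25,0,0,0],
    [0,0,0,0,0,0,0],
    [0,0,0,0,0,0,0],
  ],
)

```text
time_s: 12.45
tool_pos: [0.5124, -0.011, 0.2489]
tool_rot: [-180.0, 0.1, 176.3]
force: [0.3, 0.1, -2.5]
grip_width: 0.0276
```

Run:
```python
from ov3 import *
p,R=st();yaw=R.as_euler("xyz",degrees=True)[2]
view("v5",drv(p,yaw)+head([.5125,-.0113],167.8)+head([.6295,-.0368],85.2),{"scene":(275,135,340,215)},12)
```

```text
t 12.45 pos [ 0.5124 -0.011   0.2489] rot [-1.7999e+02  1.0000e-01  1.7633e+02] F [ 0.3  0.1 -2.5] w 0.0276 q [ 36.   3. -39.  99.   2.  79.  83.]
```

View pics/v5.png

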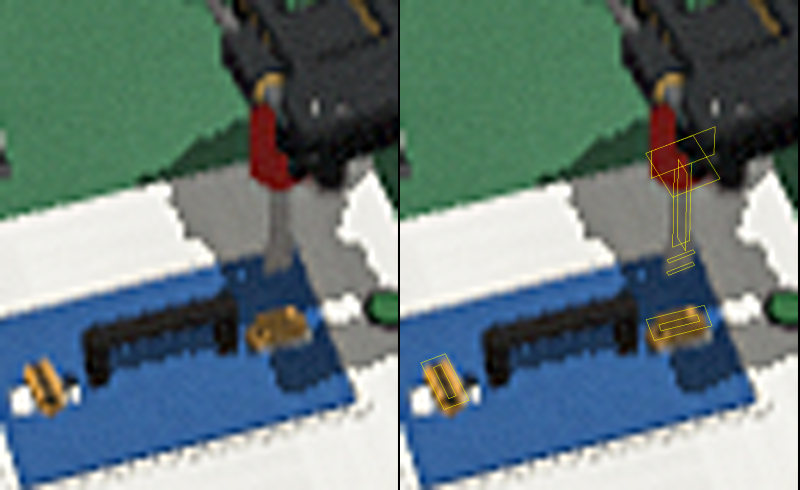

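```bash
cat > brass.py <<'E'
from h import *
def ang(n,box,thr=25,z=.083):
    im=env.read_camera(n).astype(float);l,t,r,b=box;s=cv2.resize((im[:,:,0]-im[:,:,2])[t:b,l:r].astype(np.float32),None,fx=6,fy=6,interpolation=cv2.INTER_CUBIC)
    m=cv2.morphologyEx((s>thr).astype(np.uint8),cv2.MORPH_CLOSE,np.ones((9,9)))
    N,lab,stt,ce=cv2.connectedComponentsWithStats(m);i=1+np.argmax(stt[1:,4]);ys,xs=np.nonzero(lab==i)
    w=back((np.c_[xs,ys]/6+(.5/6-.5)+[l,t])[::9],z,n);c=w.mean(0);e,V=np.linalg.eigh(np.cov((w-c).T))
    return stt[i,4],c.round(4),np.sqrt(e).round(4),np.degrees(np.arctan2(V[1,1],V[0,1])).round(1)
def model(n,c,yaw):
    R,p=pose([*c,np.radians(yaw)],0);P=np.vstack([rect(.03,.013)@R.T+p+[0,0,z] for z in(.0845,.076)])
    o=proj(P,n);l,t=o.min(0).astype(int)-3;m=np.zeros((200,200),np.uint8);cv2.fillConvexPoly(m,cv2.convexHull(((o-[l,t]+.5)*6).astype(np.int32)),1)
    ys,xs=np.nonzero(m);w=back((np.c_[xs,ys]/6+(.5/6-.5)+[l,t])[::9],.083,n);c=w.mean(0);e,V=np.linalg.eigh(np.cov((w-c).T))
    return c.round(4),np.sqrt(e).round(4),np.degrees(np.arctan2(V[1,1],V[0,1])).round(1)
E
python3 - <<'E'
from brass import *
print("a",ang("scene",(312,178,330,196)),"b",ang("scene",(273,188,290,206)))
for y in(85.2,155,160,164,168,172):print(y,model("scene",[.5128,-.0113],y))
for y in(80,85,90):print(y,model("scene",[.6301,-.0367],y))
E
```

```text
a (np.int32(1650), array([ 0.5142, -0.0093]), array([0.0052, 0.0081]), np.float64(177.0)) b (np.int32(1480), array([ 0.6302, -0.0339]), array([0.0046, 0.0081]), np.float64(83.4))
85.2 (array([ 0.5136, -0.0099]), array([0.0045, 0.0102]), np.float64(84.1))
155 (array([ 0.5138, -0.0097]), array([0.0056, 0.0089]), np.float64(155.1))
160 (array([ 0.5137, -0.0095]), array([0.0056, 0.009 ]), np.float64(161.5))
164 (array([ 0.5138, -0.0098]), array([0.0055, 0.0092]), np.float64(165.1))
168 (array([ 0.5132, -0.0093]), array([0.0055, 0.0092]), np.float64(170.6))
172 (array([ 0.5135, -0.0097]), array([0.0054, 0.0093]), np.float64(174.3))
80 (array([ 0.6308, -0.0348]), array([0.0043, 0.0103]), np.float64(77.8))
85 (array([ 0.6307, -0.0348]), array([0.0043, 0.0103]), np.float64(82.7))
90 (array([ 0.6306, -0.0347]), array([0.0045, 0.0102]), np.float64(86.5))
```

Run:
```python
from h import *
rows([([.6293,-.0366,.249],[180,0,88.5],0),([.6293,-.0366,.209],[180,0,88.5],3)],0,1)
```

```text
t 12.6 pos [ 0.5112 -0.0112  0.2474] rot [ 1.7999e+02 -1.0000e-01  1.7631e+02] F [ 0.2  0.4 -2.4] w 0.0277 q [ 36.   3. -39.  99.   2.  79.  83.]
14
[[0,-10.9,-1.6,-0.2,-0.0,-0.0,0.139],[0,-11.0,-0.1,-0.2,-0.0,-0.0,0.139],[0,-10.9,1.4,-0.2,-0.0,-0.0,0.139],[0,-10.6,2.9,-0.2,-0.0,-0.0,0.139],[0,-10.1,4.4,-0.2,-0.0,-0.0,0.14],[0,-9.4,5.7,-0.1,-0.0,-0.0,0.139],[0,-8.5,7.0,-0.2,-0.0,-0.0,0.14],[0,-7.4,8.1,-0.1,-0.0,-0.0,0.139],[0,-6.2,9.0,-0.2,-0.001,-0.0,0.14],[0,-4.9,9.8,-0.1,-0.0,-0.0,0.139],[0,-3.5,10.3,-0.1,-0.001,-0.001,0.14],[0,-0.0,-0.0,13.3,0.0,0.0,-0.0],[0,-0.0,-0.0,13.3,0.0,0.0,-0.0],[0,-0.0,-0.0,13.4,0.0,0.0,-0.0]]
```

Emit:
send_rows(
  plan=[
    [0,-10.9,-1.6,-0.2,0,0,0.139],
    [0,-11.0,-0.1,-0.2,0,0,0.139],
    [0,-10.9,1.4,-0.2,0,0,0.139],
    [0,-10.6,2.9,-0.2,0,0,0.139],
    [0,-10.1,4.4,-0.2,0,0,0.14],
    [0,-9.4,5.7,-0.1,0,0,0.139],
    [0,-8.5,7.0,-0.2,0,0,0.14],
    [0,-7.4,8.1,-0.1,0,0,0.139],
    [0,-6.2,9.0,-0.2,0,0,0.14],
    [0,-4.9,9.8,-0.1,0,0,0.139],
    [0,-3.5,10.3,-0.1,0,0,0.14],
  ],
)

```text
time_s: 13.7
tool_pos: [0.6298, -0.0368, 0.2488]
tool_rot: [-179.9, -0.0, 88.1]
force: [-0.6, -0.1, -1.6]
grip_width: 0.0275
```

Emit:
send_rows(
  plan=[
    [0,0,0,13,0,0,0],
    [0,0,0,13,0,0,0],
    [0,0,0,13,0,0,0],
    [0,0,0,0,0,0,0],
    [0,0,0,0,0,0,0],
  ],
)

```text
time_s: 14.2
tool_pos: [0.6292, -0.0367, 0.2106]
tool_rot: [-179.9, 0.0, 88.5]
force: [-0.8, 0.2, -2.0]
grip_width: 0.0281
```

Run:
```python
from h import *
for i in range(3):env.read_camera("scene");st()
```

```text
t 14.25 pos [ 0.6298 -0.0367  0.2115] rot [1.7999e+02 1.0000e-02 8.8480e+01] F [ 0.3  0.3 -1.9] w 0.0274 q [ 25.  19. -30.  86.  10.  78.  -8.]
t 14.3 pos [ 0.6301 -0.0367  0.212 ] rot [1.7994e+02 1.0000e-02 8.8480e+01] F [ 0.4  0.2 -1.2] w 0.0278 q [ 25.  19. -30.  86.  10.  78.  -8.]
t 14.35 pos [ 0.6303 -0.0367  0.2122] rot [1.7992e+02 1.0000e-02 8.8470e+01] F [-0.1 -0.2 -1.7] w 0.0278 q [ 25.  19. -30.  86.  10.  78.  -8.]
```

Emit:
send_rows(
  plan=[
    [0,0,-0.4,3,0,0,0],
    [0,0,0,3,0,0,0],
    [0,0,0,2,0,0,0],
    [0,0,0,0,0,0,0],
    [0,0,0,0,0,0,0],
  ],
)

```text
time_s: 14.85
tool_pos: [0.6295, -0.0367, 0.2032]
tool_rot: [-180.0, 0.0, 88.5]
force: [-0.5, -0.6, -1.4]
grip_width: 0.0275
```

Emit:
send_rows(
  plan=[
    [0,0,0,1.5,0,0,0],
    [0,0,0,1.5,0,0,0],
    [0,0,0,0,0,0,0],
  ],
)

```text
time_s: 15.15
tool_pos: [0.6293, -0.0367, 0.2]
tool_rot: [-180.0, 0.0, 88.5]
force: [0.1, 0.0, -1.2]
grip_width: 0.0279
```

Entered again without force; a bit deeper, then turn.

Emit:
send_rows(
  plan=[
    [0,0,0,1.5,0,0,0],
    [0,0,0,0,0,0,0],
    [0,0,0,0,0,0,-0.1],
    [0,0,0,0,0,0,-0.1],
    [0,0,0,0,0,0,-0.1],
    [0,0,0,0,0,0,-0.1],
    [0,0,0,0,0,0,0],
  ],
)

```text
time_s: 15.85
tool_pos: [0.629, -0.0368, 0.1985]
tool_rot: [-179.9, -0.0, 111.4]
force: [-1.0, 0.3, -2.1]
grip_width: 0.0279
```

Run:
```python
from h import *
st();print(env.get_obs()["wrist_torque"])
```

```text
t 15.85 pos [ 0.629  -0.0368  0.1985] rot [-1.7993e+02 -3.0000e-02  1.1136e+02] F [-1.   0.3 -2.1] w 0.0279 q [ 28.  20. -34.  87.  11.  77.  14.]
[-0.01729508  0.30697288 -0.11060491]
```

Emit:
send_rows(
  plan=[
    [0,0,0,0,0,0,-0.13],
    [0,0,0,0,0,0,-0.13],
    [0,0,0,0,0,0,-0.13],
    [0,0,0,0,0,0,-0.13],
    [0,0,0,0,0,0,-0.13],
    [0,0,0,0,0,0,-0.13],
    [0,0,0,0,0,0,-0.13],
    [0,0,0,0,0,0,-0.13],
    [0,0,0,0,0,0,-0.08],
    [0,0,0,0,0,0,-0.05],
    [0,0,0,0,0,0,-0.04],
    [0,0,0,0,0,0,0],
  ],
)

```text
time_s: 17.05
tool_pos: [0.6291, -0.0368, 0.1985]
tool_rot: [180.0, -0.1, -179.4]
force: [-0.6, -0.1, -2.1]
grip_width: 0.0276
```

Run:
```python
from h import *
st();print(env.get_obs()["wrist_torque"])
```

```text
t 17.05 pos [ 0.6291 -0.0368  0.1985] rot [ 1.8000e+02 -6.0000e-02 -1.7944e+02] F [-0.6 -0.1 -2.1] w 0.0276 q [ 36.  22. -45.  87.  16.  77.  80.]
[ 0.13861893  0.39780901 -0.09328461]
```

Emit:
send_rows(
  plan=[
    [0,0,0,0,0,0,-0.05],
    [0,0,0,0,0,0,-0.04],
    [0,0,0,0,0,0,0],
  ],
)

```text
time_s: 17.35
tool_pos: [0.6291, -0.0367, 0.1985]
tool_rot: [180.0, -0.1, -174.3]
force: [-0.4, -0.2, -2.1]
grip_width: 0.0279
```

Run:
```python
from brass import *
st();print(env.get_obs()["wrist_torque"])
print("b",ang("scene",(273,186,292,206)),"a",ang("scene",(312,178,330,196)))
for y in(155,160,168,172):print(y,model("scene",[.6301,-.0367],y))
```

```text
t 17.35 pos [ 0.6291 -0.0367  0.1985] rot [ 1.7999e+02 -6.0000e-02 -1.7428e+02] F [-0.4 -0.2 -2.1] w 0.0279 q [ 36.  23. -46.  87.  16.  78.  85.]
[ 0.18582457  0.37119059 -0.15700495]
b (np.int32(1392), array([ 0.6322, -0.0331]), array([0.0046, 0.0085]), np.float64(167.1)) a (np.int32(1679), array([ 0.5147, -0.0097]), array([0.0055, 0.0079]), np.float64(173.7))
155 (array([ 0.6304, -0.0349]), array([0.0056, 0.009 ]), np.float64(150.7))
160 (array([ 0.6309, -0.0351]), array([0.0056, 0.0088]), np.float64(159.7))
168 (array([ 0.6305, -0.0349]), array([0.0055, 0.0091]), np.float64(169.8))
172 (array([ 0.6307, -0.035 ]), array([0.0054, 0.0091]), np.float64(173.2))
```

Emit:
send_rows(
  plan=[
    [0,0,0,0,0,0,-0.06],
    [0,0,0,0,0,0,-0.06],
    [0,0,0,0,0,0,0],
  ],
)

```text
time_s: 17.75
tool_pos: [0.6294, -0.0368, 0.1986]
tool_rot: [180.0, -0.0, -167.4]
force: [-0.4, -0.1, -3.1]
grip_width: 0.0279
```

Run:
```python
from h import *
st();print(env.get_obs()["wrist_torque"])
```

```text
t 17.75 pos [ 0.6294 -0.0368  0.1986] rot [ 1.7999e+02 -2.0000e-02 -1.6737e+02] F [-0.4 -0.1 -3.1] w 0.0279 q [ 37.  23. -47.  87.  17.  78.  92.]
[ 0.12743786  0.25382444 -0.29036784]
```

Emit:
send_rows(
  plan=[
    [0,0,0,0,0,0,0.08],
    [0,0,0,0,0,0,0.08],
    [0,0,0,-5,0,0,0],
    [0,0,0,-20,0,0,0],
    [0,0,0,-25,0,0,0],
    [0,0,0,0,0,0,0],
  ],
)

```text
time_s: 18.35
tool_pos: [0.6323, -0.036, 0.2536]
tool_rot: [-179.9, 0.5, -176.4]
force: [0.0, 0.3, -1.3]
grip_width: 0.0274
```

Run:
```python
from brass import *
from ov3 import *
p,R=st()
print("b",ang("scene",(273,186,292,206)),"a",ang("scene",(312,178,330,196)))
view("v6",[],{"scene":(265,130,340,210)},12)
im=cv2.imread("pics/v6.png");cv2.imwrite("pics/v6.png",im)
```

```text
t 18.35 pos [ 0.6323 -0.036   0.2536] rot [-179.94    0.5  -176.38] F [ 0.   0.3 -1.3] w 0.0274 q [ 36.  21. -46.  82.  15.  83.  84.]
b (np.int32(1646), array([ 0.6312, -0.0348]), array([0.0051, 0.008 ]), np.float64(174.9)) a (np.int32(1665), array([ 0.5144, -0.0096]), array([0.0054, 0.008 ]), np.float64(173.5))
```

View pics/v6.png

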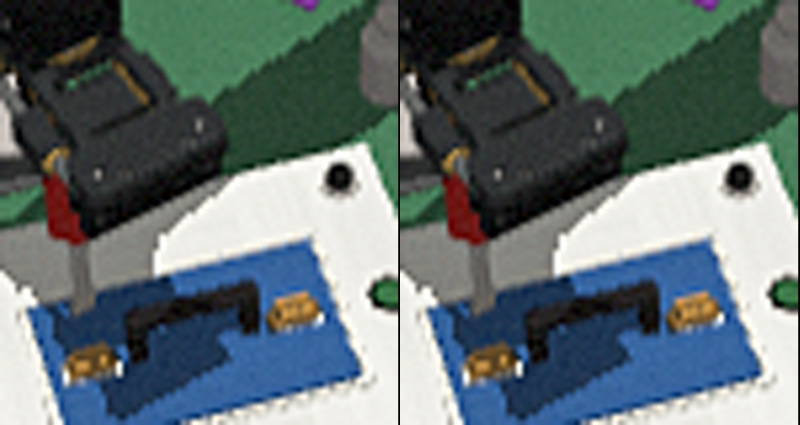

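Run:
```python
from h import *
rows([([.53,.18,.2545],[180,0,176],0),([.5017,.3277,.2545],[180,0,168.2],0)],0,1)
```

```text
t 18.5 pos [ 0.6296 -0.0366  0.2485] rot [-1.7998e+02  1.0000e-02 -1.7641e+02] F [ 0.3 -0.1 -2.6] w 0.0278 q [ 36.  21. -46.  83.  15.  83.  84.]
9
[[0,17.2,44.5,-1.2,-0.0,0.0,0.026],[0,18.3,44.0,-1.2,-0.0,0.0,0.027],[0,19.5,43.5,-1.2,-0.0,0.0,0.026],[0,20.6,43.0,-1.2,-0.0,0.0,0.027],[0,21.8,42.5,-1.3,-0.0,0.0,0.026],[0,9.6,36.3,-0.0,-0.0,0.0,0.034],[0,10.8,36.0,-0.0,-0.0,0.0,0.034],[0,12.1,35.6,-0.0,-0.0,0.0,0.034],[0,13.3,35.2,-0.0,-0.0,0.0,0.035]]
```

Emit:
send_rows(
  plan=[
    [0,17.2,44.5,-1.2,0,0,0.026],
    [0,18.3,44.0,-1.2,0,0,0.027],
    [0,19.5,43.5,-1.2,0,0,0.026],
    [0,20.6,43.0,-1.2,0,0,0.027],
    [0,21.8,42.5,-1.3,0,0,0.026],
    [0,9.6,36.3,0,0,0,0.034],
    [0,10.8,36.0,0,0,0,0.034],
    [0,12.1,35.6,0,0,0,0.034],
    [0,13.3,35.2,0,0,0,0.035],
    [0,0,0,0,0,0,0],
    [0,0,0,0,0,0,0],
    [0,0,0,0,0,0,0],
  ],
)

```text
time_s: 19.7
tool_pos: [0.5022, 0.3262, 0.2539]
tool_rot: [-179.9, -0.0, 168.1]
force: [-0.8, -0.6, -3.2]
grip_width: 0.0275
```

Run:
```python
from h import *
for i in range(4):env.read_camera("scene");
rows([([.5017,.3277,.190],[180,0,168.2],3),([.5017,.3277,.127],[180,0,168.2],6)],0,1)
```

```text
t 19.9 pos [0.5025 0.3264 0.2547] rot [-1.7996e+02  1.0000e-02  1.6802e+02] F [ 0.8 -0.1 -1.8] w 0.0275 q [  8.  19. -54.  87.  15.  83.  31.]
9
[[0,0.4,0.4,21.6,-0.0,0.0,-0.001],[0,0.3,0.4,21.6,-0.0,0.0,-0.001],[0,0.4,0.4,21.5,-0.001,0.0,-0.001],[0,-0.0,-0.0,10.5,0.0,0.0,-0.0],[0,-0.0,-0.0,10.5,0.0,0.0,-0.0],[0,-0.0,-0.0,10.5,0.0,0.0,-0.0],[0,-0.0,-0.0,10.5,0.0,0.0,-0.0],[0,-0.0,-0.0,10.5,0.0,0.0,-0.0],[0,-0.0,-0.0,10.5,0.0,0.0,-0.0]]
```

Emit:
send_rows(
  plan=[
    [0,0.4,0.4,21,0,0,0],
    [0,0.3,0.4,21,0,0,0],
    [0,0.4,0.4,21,0,0,0],
    [0,0,0,0,0,0,0],
  ],
)

```text
time_s: 20.3
tool_pos: [0.4999, 0.3269, 0.1891]
tool_rot: [-179.8, -0.2, 168.1]
force: [0.6, -0.4, -0.7]
grip_width: 0.0277
```

Emit:
send_rows(
  plan=[
    [0,0,0,11,0,0,0],
    [0,0,0,11,0,0,0],
    [0,0,0,11,0,0,0],
    [0,0,0,11,0,0,0],
    [0,0,0,11,0,0,0],
    [0,0,0,8,0,0,0],
    [0,0,0,0,0,0,0],
  ],
)

```text
time_s: 21.0
tool_pos: [0.5002, 0.3286, 0.1274]
tool_rot: [-179.9, -0.1, 168.2]
force: [0.5, -1.1, -2.2]
grip_width: 0.0274
```

Emit:
send_rows(
  plan=[
    [0,0,0,2,0,0,0],
    [0,0,0,0,0,0,0],
    [50,0,0,0,0,0,0],
    [87,0,0,0,0,0,0],
    [87,0,0,0,0,0,0],
    [87,0,0,0,0,0,0],
    [87,0,0,0,0,0,0],
    [87,0,0,0,0,0,0],
  ],
)

```text
time_s: 21.8
tool_pos: [0.501, 0.3292, 0.127]
tool_rot: [180.0, 0.0, 168.1]
force: [0.7, 0.9, 0.2]
grip_width: 0.0678
```

Emit:
send_rows(
  plan=[
    [87,0,0,-15,0,0,0],
    [87,0,0,-25,0,0,0],
    [87,0,0,-30,0,0,0],
    [87,0,0,-40,0,0,0],
    [87,0,0,-40,0,0,0],
    [87,0,0,0,0,0,0],
  ],
)

```text
time_s: 22.4
tool_pos: [0.5027, 0.3318, 0.2842]
tool_rot: [179.6, 0.4, 168.2]
force: [0.2, 1.0, -0.2]
grip_width: 0.0864
```

Run:
```python
from h import *
# panel now
env.read_camera("scene")
rows([([.52,.12,.275],[180,0,168.2],0),([.5711,-.0241,.21],[180,0,167.8],0)],87,1)
I={n:env.read_camera(n).astype(float) for n in C}
s=I["scene"];b=s[:,:,2]-s[:,:,0]
q=quad(b,(266,166,338,222),35);v,r=fit({"scene":q},(.17,.1),.074,[.57,0,-.2]);print(np.round(v,4),np.degrees(v[2]),r)
cv2.imwrite("pics/v7.png",cv2.resize(s[215:315,330:450,::-1].astype(np.uint8),None,fx=6,fy=6,interpolation=cv2.INTER_CUBIC))
```

```text
t 22.45 pos [0.5019 0.3308 0.2812] rot [179.75   0.29 168.17] F [-0.3 -0.  -0.9] w 0.0869 q [  8.  18. -54.  84.  15.  85.  32.]
9
[[87,-12.2,-40.5,1.1,0.001,0.001,-0.0],[87,-12.2,-40.5,1.1,0.001,0.001,-0.0],[87,-12.2,-40.5,1.2,0.001,0.001,-0.0],[87,-12.1,-40.6,1.2,0.001,0.001,-0.0],[87,-12.2,-40.5,1.3,0.0,0.001,-0.0],[87,-19.9,-32.6,16.2,0.0,0.0,0.002],[87,-19.9,-32.6,16.2,0.0,0.0,0.001],[87,-20.0,-32.6,16.2,0.0,0.0,0.002],[87,-20.1,-32.6,16.3,0.0,0.0,0.001]]
[ 0.5715 -0.024  -0.2136] -12.240453663181341 [-0.1  0.  -0.  -0.   0.   0.   0.1 -0.1]
```

View pics/v7.png

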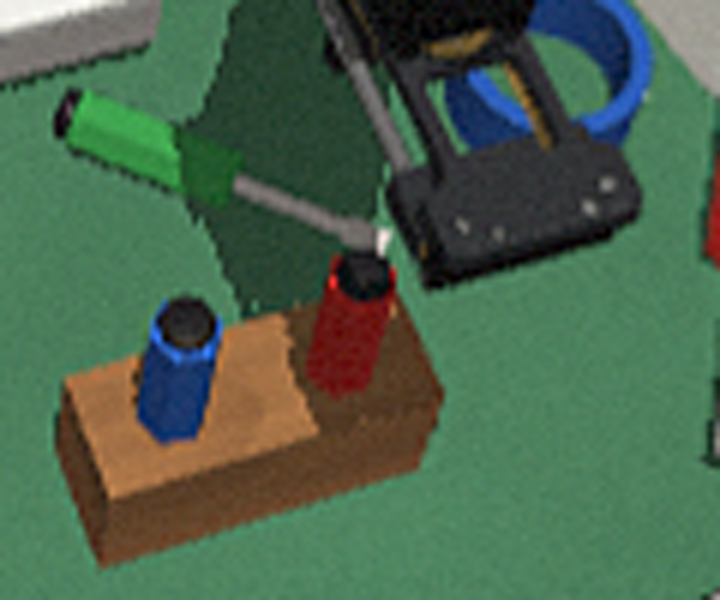

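Emit:
send_rows(
  plan=[
    [87,-12,-40.5,1,0,0,0],
    [87,-12,-40.5,1,0,0,0],
    [87,-12,-40.5,1,0,0,0],
    [87,-12,-40.5,1,0,0,0],
    [87,-12,-40.5,1,0,0,0],
    [87,-20,-32.6,16,0,0,0],
    [87,-20,-32.6,16,0,0,0],
    [87,-20,-32.6,16,0,0,0],
    [87,-20,-32.6,16,0,0,0],
    [87,0,0,0,0,0,0],
    [87,0,0,0,0,0,0],
    [87,0,0,0,0,0,0],
  ],
)

```text
time_s: 23.75
tool_pos: [0.5691, -0.024, 0.2076]
tool_rot: [180.0, -0.1, 168.2]
force: [0.8, 0.2, 0.1]
grip_width: 0.0871
```

Run:
```python
from h import *
env.read_camera("scene")
rows([([.5705,-.024,.089],[180,0,167.8],6)],87,1)
```

```text
t 23.8 pos [ 0.5693 -0.0236  0.208 ] rot [ 1.7998e+02 -2.0000e-02  1.6829e+02] F [-0.   0.8  0.8] w 0.0869 q [ 38.  13. -44.  95.   9.  76.  71.]
6
[[87,-0.2,-0.0,19.8,0.0,-0.0,0.001],[87,-0.2,-0.0,19.8,0.0,-0.0,0.002],[87,-0.2,-0.0,19.8,0.0,-0.0,0.001],[87,-0.2,-0.0,19.9,0.0,-0.0,0.002],[87,-0.2,-0.1,19.8,0.0,-0.0,0.001],[87,-0.3,-0.0,19.9,0.0,-0.0,0.002]]
```

Emit:
send_rows(
  plan=[
    [87,-0.2,0,20,0,0,0.001],
    [87,-0.2,0,20,0,0,0.002],
    [87,-0.2,0,20,0,0,0.001],
    [87,-0.2,0,20,0,0,0.002],
    [87,-0.2,0,20,0,0,0.001],
    [87,-0.2,0,19,0,0,0.001],
    [87,0,0,0,0,0,0],
    [87,0,0,0,0,0,0],
  ],
)

```text
time_s: 24.6
tool_pos: [0.5709, -0.0245, 0.0896]
tool_rot: [180.0, 0.0, 167.8]
force: [-0.8, -0.2, 0.2]
grip_width: 0.0866
```

Emit:
send_rows(
  plan=[
    [0,0,0,0,0,0,0],
    [0,0,0,0,0,0,0],
    [0,0,0,0,0,0,0],
    [0,0,0,0,0,0,0],
    [0,0,0,0,0,0,0],
    [0,0,0,0,0,0,0],
    [0,0,0,0,0,0,0],
    [0,0,0,0,0,0,0],
    [0,0,0,0,0,0,0],
    [0,0,0,0,0,0,0],
    [0,0,0,0,0,0,0],
    [0,0,0,0,0,0,0],
  ],
)

```text
time_s: 25.8
tool_pos: [0.5708, -0.0255, 0.0889]
tool_rot: [180.0, 0.0, 167.7]
force: [0.6, 0.7, 0.2]
grip_width: 0.012
```

Emit:
send_rows(
  plan=[
    [0,0,0,-4,0,0,0],
    [0,0,0,-6,0,0,0],
    [0,0,0,-8,0,0,0],
    [0,0,0,-10,0,0,0],
    [0,0,0,0,0,0,0],
  ],
)

```text
time_s: 26.3
tool_pos: [0.5721, -0.0257, 0.119]
tool_rot: [-180.0, 0.2, 167.7]
force: [-0.3, -0.4, -2.5]
grip_width: 0.011
```

```bash
cat > rk.py <<'E'
from h import *
Rr,pr=pose([.6042,-.3108,np.radians(-10.88)],.052,np.radians(20))
Rt=np.c_[Rr[:,1],Rr[:,0],-Rr[:,2]];eul=Rn.from_matrix(Rt).as_euler("xyz",degrees=True)
def tcp(off):return pr+Rr[:,2]*(.0189+off)
E
python3 - <<'E'
from rk import *
env.read_camera("scene");print(eul,tcp(0),tcp(.06))
rows([([.575,-.06,.20],[180,0,150],3),(tcp(.065),eul,0)],0,1)
E
```

```text
[160.     0.    79.12] [ 0.59785202 -0.30957987  0.06976019] [ 0.57769968 -0.30570644  0.12614175]
t 26.35 pos [ 0.5716 -0.0258  0.1182] rot [-1.7999e+02  1.3000e-01  1.6768e+02] F [-0.3  0.2 -1.7] w 0.0114 q [ 36.  18. -42. 101.  13.  66.  68.]
12
[[0,-3.6,-10.9,-27.3,0.0,0.001,0.103],[0,-4.7,-10.5,-27.3,0.0,0.001,0.103],[0,-5.7,-9.9,-27.2,0.0,0.0,0.103],[0,-13.7,-23.6,7.7,-0.034,-0.024,0.136],[0,-16.6,-21.7,7.3,-0.034,-0.024,0.136],[0,-19.3,-19.5,7.0,-0.034,-0.024,0.136],[0,-21.6,-17.0,6.9,-0.034,-0.024,0.136],[0,-23.6,-14.1,6.9,-0.033,-0.024,0.136],[0,-25.1,-11.1,7.0,-0.034,-0.024,0.136],[0,-26.2,-7.8,7.4,-0.033,-0.024,0.136],[0,-26.9,-4.4,7.8,-0.034,-0.024,0.136],[0,-27.1,-1.1,8.3,-0.033,-0.024,0.135]]
```

Emit:
send_rows(
  plan=[
    [0,-3.6,-10.9,-27.3,0,0,0.103],
    [0,-4.7,-10.5,-27.3,0,0,0.103],
    [0,-5.7,-9.9,-27.2,0,0,0.103],
    [0,-13.7,-23.6,7.7,-0.034,-0.024,0.136],
    [0,-16.6,-21.7,7.3,-0.034,-0.024,0.136],
    [0,-19.3,-19.5,7.0,-0.034,-0.024,0.136],
    [0,-21.6,-17.0,6.9,-0.034,-0.024,0.136],
    [0,-23.6,-14.1,6.9,-0.033,-0.024,0.136],
    [0,-25.1,-11.1,7.0,-0.034,-0.024,0.136],
    [0,-26.2,-7.8,7.4,-0.033,-0.024,0.136],
    [0,-26.9,-4.4,7.8,-0.034,-0.024,0.136],
    [0,-27.1,-1.1,8.3,-0.033,-0.024,0.135],
  ],
)

```text
time_s: 27.55
tool_pos: [0.5744, -0.3066, 0.1288]
tool_rot: [160.0, -0.1, 78.8]
force: [0.8, -0.2, -2.0]
grip_width: 0.0113
```

Emit:
send_rows(
  plan=[
    [0,0,0,0,0,0,0],
    [0,0,0,0,0,0,0],
    [0,0,0,0,0,0,0],
    [0,0,0,0,0,0,0],
  ],
)

```text
time_s: 27.95
tool_pos: [0.5761, -0.3039, 0.13]
tool_rot: [160.0, 0.0, 79.3]
force: [0.3, -0.2, -1.6]
grip_width: 0.0115
```

Run:
```python
from rk import *
from ov3 import *
p,R=st();M=R.as_matrix();o=p+M[:,2]*.0189
P=lambda L,z:np.array([o+M[:,0]*a+M[:,1]*b-M[:,2]*z for a,b in L])
r=rect(.17,.1)[:,:2];hl=rect(.034,.016)[:,:2]
polys=[P(r,.004),P(hl+[.06,0],.004),P(hl-[.06,0],.004)]
rack=[rect(.124,.17)@Rr.T+pr]+[np.array([[0,s*.06,0],[0,s*.06,.03]])@Rr.T+pr for s in(1,-1)]
view("v8",polys+rack,{"scene":(215,85,315,175)},10)
rows([(tcp(.035),eul,2)],0,1)
I=env.read_camera("scene").astype(float);b=I[:,:,2]-I[:,:,0]
try:
    q=quad(b,(215,85,315,175),30);print("quad",q.round(1).tolist(),"model",proj(polys[0],"scene").round(1).tolist())
except Exception as e:print(e)
```

```text
t 27.95 pos [ 0.5761 -0.3039  0.13  ] rot [160.     0.    79.31] F [ 0.3 -0.2 -1.6] w 0.0115 q [ 52.  11. -25. 107.  -2.  44.  18.]
t 28.0 pos [ 0.5761 -0.3041  0.13  ] rot [1.600e+02 1.000e-02 7.929e+01] F [-0.4 -0.1 -2.5] w 0.0114 q [ 52.  11. -25. 107.  -2.  44.  18.]
2
[[0,-0.6,0.2,14.7,-0.0,-0.0,0.001],[0,-0.6,0.3,14.6,-0.0,-0.001,0.002]]
quad [[234.4, 107.3], [265.3, 111.5], [278.6, 144.8], [247.8, 145.2]] model [[248.2, 144.2], [278.2, 144.0], [263.9, 106.8], [235.0, 105.9]]
```

View pics/v8.png

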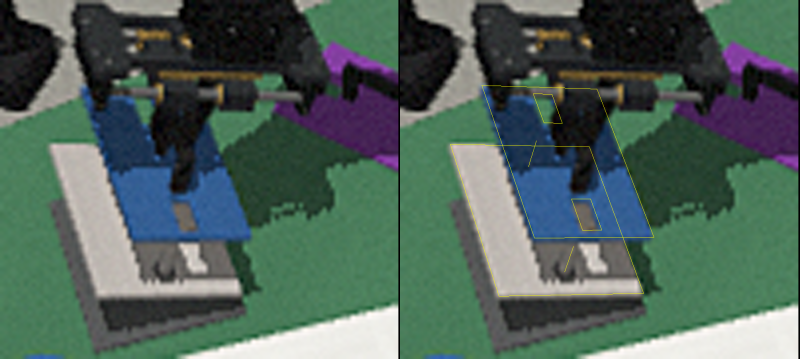

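Emit:
send_rows(
  plan=[
    [0,-0.6,0.2,14.6,0,0,0.001],
    [0,-0.6,0.2,14.6,0,0,0.002],
    [0,0,0,5,0,0,0],
    [0,0,0,5,0,0,0],
    [0,0,0,0,0,0,0],
  ],
)

```text
time_s: 28.55
tool_pos: [0.5884, -0.3086, 0.0915]
tool_rot: [160.1, -0.1, 79.0]
force: [0.3, -0.4, -2.0]
grip_width: 0.0113
```

Run:
```python
from rk import *
env.read_camera("scene")
rows([(tcp(.015),eul,3),(tcp(.001),eul,4)],0,1)
```

```text
t 28.6 pos [ 0.5886 -0.3088  0.0923] rot [ 1.6007e+02 -9.0000e-02  7.9000e+01] F [-0.3 -0.5 -2. ] w 0.0115 q [ 50.  15. -24. 107.   0.  40.  17.]
7
[[0,0.3,0.3,3.1,-0.0,-0.0,-0.001],[0,0.4,0.3,3.1,-0.001,-0.0,-0.001],[0,0.3,0.4,3.1,-0.0,-0.001,-0.0],[0,0.0,-0.0,3.5,-0.0,0.0,-0.0],[0,0.0,-0.0,3.5,-0.0,0.0,-0.0],[0,0.0,-0.0,3.5,-0.0,0.0,-0.0],[0,0.0,-0.0,3.5,-0.0,0.0,-0.0]]
```

Emit:
send_rows(
  plan=[
    [0,0.2,0.3,3,0,0,0],
    [0,0.2,0.3,3,0,0,0],
    [0,0.2,0.3,3,0,0,0],
    [0,0,0,0,0,0,0],
  ],
)

```text
time_s: 29.0
tool_pos: [0.5925, -0.309, 0.0843]
tool_rot: [160.1, -0.1, 79.0]
force: [-0.5, 0.7, -2.2]
grip_width: 0.0115
```

Emit:
send_rows(
  plan=[
    [0,0,0,3,0,0,0],
    [0,0,0,3,0,0,0],
    [0,0,0,3,0,0,0],
    [0,0,0,2,0,0,0],
    [0,0,0,0,0,0,0],
  ],
)

```text
time_s: 29.5
tool_pos: [0.5961, -0.3098, 0.0738]
tool_rot: [160.1, -0.1, 79.0]
force: [0.0, -0.9, -2.1]
grip_width: 0.0113
```

Run:
```python
from rk import *
env.read_camera("scene")
rows([(tcp(.0),eul,2)],0,1)
```

```text
t 29.55 pos [ 0.5962 -0.3098  0.0741] rot [ 1.6005e+02 -7.0000e-02  7.8990e+01] F [ 0.5  0.5 -2.8] w 0.0111 q [ 49.  17. -24. 107.   2.  38.  15.]
2
[[0,0.3,0.0,2.3,-0.0,-0.0,-0.001],[0,0.3,0.0,2.3,-0.001,-0.0,-0.002]]
```

Emit:
send_rows(
  plan=[
    [0,0,0,2,0,0,0],
    [0,0,0,2,0,0,0],
    [0,0,0,1,0,0,0],
    [0,0,0,0,0,0,0],
    [0,0,0,0,0,0,0],
  ],
)

```text
time_s: 30.05
tool_pos: [0.5978, -0.3103, 0.07]
tool_rot: [160.0, -0.1, 79.0]
force: [-3.5, 1.7, 3.2]
grip_width: 0.0112
```

Emit:
send_rows(
  plan=[
    [20,0,0,0,0,0,0],
    [50,0,0,0,0,0,0],
    [60,0,0,0,0,0,0],
    [60,0,0,0,0,0,0],
    [60,0,0,0,0,0,0],
    [60,0,0,0,0,0,0],
    [60,0,0,0,0,0,0],
  ],
)

```text
time_s: 30.75
tool_pos: [0.598, -0.3103, 0.0697]
tool_rot: [160.0, -0.1, 79.0]
force: [-0.8, -0.1, -0.2]
grip_width: 0.0567
```

Emit:
send_rows(
  plan=[
    [60,0,0,-10,0,0,0],
    [60,0,0,-20,0,0,0],
    [60,0,0,-30,0,0,0],
    [60,0,0,-40,0,0,0],
    [60,0,0,-45,0,0,0],
    [60,0,0,-45,0,0,0],
    [60,0,0,0,0,0,0],
    [60,0,0,0,0,0,0],
  ],
)

```text
time_s: 31.55
tool_pos: [0.5344, -0.2985, 0.2506]
tool_rot: [159.9, 0.1, 79.0]
force: [-0.3, 0.6, -0.4]
grip_width: 0.0603
```

Run:
```python
from rk import *
from ov3 import *
st()
P=lambda L,z:np.c_[L[:,1],L[:,0],0*L[:,0]+z]@Rr.T+pr
r=rect(.17,.1)[:,:2];polys=[P(r,.004)]
I={n:env.read_camera(n).astype(float) for n in C}
for n,b in(("scene",(215,95,290,170)),("top",(395,125,495,215))):
    try:
        q=quad(I[n][:,:,2]-I[n][:,:,0],b,30)
        v,res=fit({n:q},(.1,.17),pr[2]+.004*np.cos(np.radians(20)),[.6,-.31,-.19],np.radians(20));d=np.array([v[0],v[1],pr[2]+.00376])-pr
        print(n,"in rack frame",(Rr.T@d).round(4),"yaw",np.degrees(v[2]),res)
    except Exception as e:print(n,e)
s=draw(I["scene"],[],"scene",(215,90,455,300),3)
t=draw(I["top"],polys,"top",(390,115,500,220),3)
o=np.zeros((630,1060,3),np.uint8);o[:,:720]=s;o[:315,725:1055]=t;cv2.imwrite("pics/v9.png",cv2.resize(o,(800,475)))
```

```text
t 31.55 pos [ 0.5344 -0.2985  0.2506] rot [1.5986e+02 8.0000e-02 7.8970e+01] F [-0.3  0.6 -0.4] w 0.0603 q [ 55.  -0. -24. 104.  -8.  58.  23.]
scene in rack frame [0.0016 0.0001 0.0034] yaw -10.865342949473753 [ 0.  -0.5  0.2  0.8  0.2  0.4 -0.4 -0.5]
top in rack frame [0.0001 0.0273 0.004 ] yaw -9.488859207734981 [-11.7  -1.2  12.7   1.1   9.4   0.7 -10.4  -1.1]
```

View pics/v9.png

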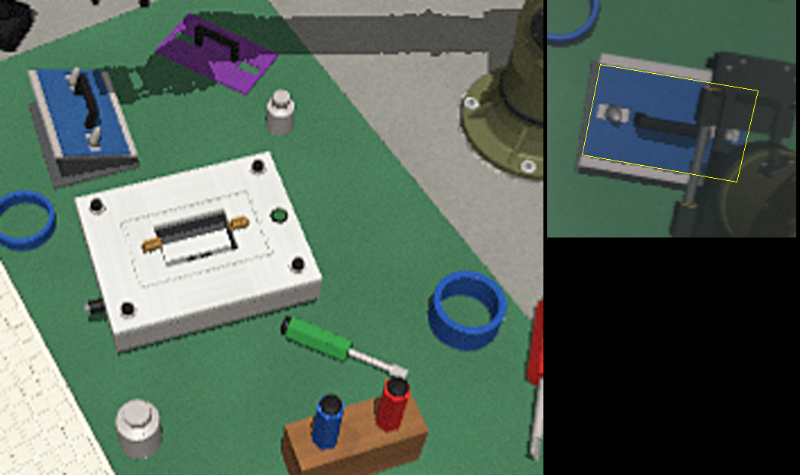

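Run:
```python
from brass import *
print("b",ang("scene",(272,184,292,208)),"a",ang("scene",(312,176,332,198)))
for c in([.5128,-.0113],[.6301,-.0367]):print([model("scene",c,y)[2] for y in(160,164,168)])
print(env.sign_off());st()
```

```text
b (np.int32(1919), array([ 0.6308, -0.0361]), array([0.0059, 0.0081]), np.float64(173.6)) a (np.int32(1814), array([ 0.5144, -0.0104]), array([0.0058, 0.008 ]), np.float64(174.8))
[np.float64(161.5), np.float64(165.1), np.float64(170.6)]
[np.float64(159.7), np.float64(165.6), np.float64(169.8)]
the job is handed in; nothing more can be done
None
the job is handed in; nothing more can be done
```

The job is handed in at about 32 s. I turned both fasteners to their stops with the red screwdriver and put the screwdriver back upright in its hole. The freed panel is hanging on the rack with a peg through each hole.

**Last checks (scene camera):**
- **Panel:** it is within about 2 mm of the rack centre along the slope and sideways. It lies flat and in line within about 1°.
- **Fasteners:** both measure about 174°, and a head at the stop should read about 170°. That is consistent with both being at their stops.
- **Red screwdriver:** it stands upright and seated in its hole.
- **Bystanders:** I saw no sign that the weights, tape rolls or blue screwdriver had moved.

**Checks that failed or disagreed:**
- **Top camera:** the gripper was in the way, so its reading of the panel (27 mm off sideways) was not usable. The final panel check rests on the scene camera alone.
- **Stop torque:** the driver yielded in the grip at the stops, so the wrist torque only showed the second fastener's stop clearly. For the first one I relied on the measured angle.
- **Green and large red screwdrivers:** these two look-alikes stood upright at the start and were lying on the bench by the end. The green one was already down at 4.2 s, before I gripped anything. I saw no contact with the arm, so I don't know what toppled them.

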